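# Right the toppled oil bottle and hang the mixing cup to drain

## Robot

A 6-joint arm with a two-finger parallel gripper is mounted at the origin on the work surface. World frame = base frame: x ahead of the robot, y to its left, z up, the work surface at z = 0. Lengths are in m, angles in rad, forces in N, time in s.
With the tool pointing down it reaches from about 0.4 to 0.825 m from the base axis. Payload 7 kg.
Tool frame: the origin (TCP) lies on the centre line of the jaws, within the pads' length; the fingertips stand 22 mm ahead of it and the grasp point (between the pads) lies 3 mm ahead of it; z points along the fingers, y is the line along which they close (so a half turn about z gives the same grasp; the last joint's range is limited). The gripper opens to 88 mm and grips with 3 to 60 N. Pads are 19 mm wide; open, the fingers measure 130 mm over their backs; the gripper's body (78 mm by 193 mm) begins 47 mm behind the grasp point.
Start: joints at [1.446, 0.359, 0.012, 0, -1.224, -0.288], TCP at [0.271, 0.618, 0.249] pointing down, gripper open.
Joint ranges: [-3.07, 3.07], [-1.43, 2.12], [-1.02, 1.25], [-3.03, 1.67], [-3.05, -0], [-3.03, 3.03]. Speed limits (rad/s): [2.39, 2.39, 3.01, 3.14, 3.14, 3.14].

## Interface

Orientations are given as [roll, pitch, yaw] about the fixed x, y, z axes, in that order (R = Rz(yaw) Ry(pitch) Rx(roll)).
In Python, from station import arm gives the robot as it stands.
- The arm moves only by the tool arm_command, never from a script. Its argument "series" is one flat list of numbers, 7 for each row, row after row: the turn, a rotation vector about the tool's x, y, z each as a share of 90 degrees, from -1 to 1, then the shift along the tool's x, y, z each as a share of 0.1 m, from -1 to 1, then the opening, from 0 (shut) to 1 (fully open). A call has 1 to 8 rows; each row is the pose to reach, as a shift and turn from the pose commanded when the call began, along the tool's axes at that moment; what a row does not reach only later rows make up. A row lasts 1/8 s, in which the tool goes at most 62.5 mm and 10.7 degrees, less where a joint would pass 70% of its speed; a pose out of reach is approached as far as the arm can. A call with a number of a shift or a turn outside -1 to 1 is refused whole. A call with a gripper value outside its range is refused whole. The fingers move at their own pace and stop on an object; "force" is the grip in N (left out, the last holds). Time passes only in rows, so rows that repeat a pose let the fingers close. It gives the time, the measured TCP pose, the force, the opening and the grip force at its end, in the units of the state.
- arm.get_state(): the state, without advancing time (a new reading comes with each control period).
- arm.grab_frame(name): name is "scene" or "top" or "wrist"; returns the picture (400x640x3 uint8, blue, green, red); there is no depth.
- arm.camera_model(name): a dict with "fovy" (degrees; the focal length in pixels is half the picture's height over the tangent of half this angle, whatever the lens; pixels are square), "cx", "cy" (the principal point, pixels), "D" ([k1, k2, p1, p2, k3] as OpenCV has them; the pictures are not rectified), "pose" (4x4, takes a point from camera to world coordinates). Camera axes: x right, y down, z forward; pixel columns grow to the right and rows downward; lengths in m; the calibration is good to about 2 mm. A picture is of the moment at which its call begins: read the wrist's pose just before it. camera_model takes no time and is no camera call; for the wrist camera it gives the pose at the moment of the call.
- arm.job_done(): hands the job in; it is judged then, once.
The state is a dict: "t": time; "q": joint angles; "qd": joint speeds; "joint_efforts": joint torques, N m; "eef_pos": TCP position; "ee_rot": TCP orientation; "force": force on the tool from outside, world axes, zero at the start; "moment": the same for the moment, N m; "width": finger opening in m; "gripper_force": force on a finger pad.
Only numpy, scipy, OpenCV 4.12 (cv2) and the standard library are available. Lean on these libraries where they do the work, as an engineer would, in place of code of your own. Each camera call takes 0.05 s, during which the arm holds its last target. There are 200 camera calls.

## Task

The kit on the bench got knocked over. Stand the fallen white oil bottle upright, wholly on the round green drip mat, and hang the fallen yellow mixing cup upside down on the free drying peg, pushed home so that its closed bottom rests on the peg's head. Lower both into place rather than dropping them, let go, and leave the grey cup on the other peg where it is; either job may come first.

Things in the scene. Friction and masses are not known exactly. Their poses are not given: they have to be found in the camera images.
- bottle: Closed white oil bottle, blue labels, red cap, about 0.3 kg. Square body 56 x 56 mm, 105 mm tall, then a conical shoulder and a cap 34 mm across; 140 mm tall in all. Origin: centre of its underside; own z towards the cap (up when it stands), x and y square to the flat sides. Starts lying on a flat side, cap roughly towards -y.
- cup: Hollow square yellow plastic cup, about 0.09 kg, 58 x 58 mm outside, 100 mm long, walls 3 mm, closed bottom 4 mm thick. Origin: centre of its open mouth; own z towards the closed bottom (up when it hangs mouth down), x and y square to the flat sides. Starts lying on a flat side, closed bottom roughly towards -y.
- cup_floor (a point): Centre of the yellow cup's inner floor (the inside of its closed bottom), 96 mm along the cup's z from the mouth.
- free_stand: Fixed drying stand with the free peg: dark steel foot 90 x 90 x 12 mm, steel post 18 mm across, black rubber head 36 mm across with a flat top. Origin at the centre of the foot's underside, on the bench; z up.
- free_stand_tip (a point): Centre of the flat top of the free peg's head, 125 mm above the bench. A cup hung on it rests with its inner floor on this point and its rim about 29 mm above the bench, with about 8 mm of play sideways.
- mat: Fixed round drip mat, black rubber edge with a green top, 130 mm across, 4 mm thick, lying flat on the bench. Origin at the centre of its underside; z up.
- used_stand: A second drying stand, the same as the free one, with the grey cup hanging on it. Origin at the centre of the foot's underside.
- hung_cup: Grey cup of the same shape and size as the yellow one, already hanging mouth down on the second stand. Origin at the centre of its mouth, z up. Leave alone.
Things that resemble listed ones, but are neither listed nor needed, are in the scene too. Of the things like the mat, leave any that is orange; of the rest the smaller one is meant.

How it is judged:
By the outcome, as a careful person would: the job done as asked, in the order asked, and still so for the second after the job is handed in, with the robot touching nothing.
It also fails if it takes over 64 s, if anything falls off the work surface, if the arm or the gripper's body presses on something with over 40 N, if the wrist force passes 120 N, or if a joint passes its speed limit or range.

## Working session

There is one attempt and no reset: what is moved stays moved. The work goes in short steps, Python scripts to look and compute and a tool call to move; the robot and the scene stay as the last step left them, time stands still between calls to the robot, and variables do not carry over. Pictures are saved under pics/ and viewed, at most 10 in all, crops included, and the job is handed in when it is done.

Besides the shell and the picture viewer there is one more tool, called after "Emit:" as a command line: name --argument value ..., lists and objects as JSON in quotes. arm_command: Moves the arm, as the interface text tells. Its arguments: {"type":"object","properties":{"series":{"type":"array"},"force":{"type":"number"}},"required":["series"]}

```bash
ls; mkdir -p pics
python3 - <<'E'
from station import arm
import cv2,numpy as np
for n in("scene","top"):
    cv2.imwrite(f"pics/{n}0.png",arm.grab_frame(n)); m=arm.camera_model(n); print(n,m["fovy"],m["cx"],m["cy"],m["D"],np.round(m["pose"],3).tolist())
print(arm.get_state())
E
```

```text
pics
scene 48.30600799183532 327.0733060729777 197.694592575624 [-0.10756327  0.          0.          0.          0.        ] [[0.735, 0.541, -0.409, 0.903], [0.678, -0.586, 0.443, -0.396], [-0.0, -0.603, -0.797, 0.797], [0.0, 0.0, 0.0, 1.0]]
top 57.255564025923384 312.564195538745 199.2720891924471 [-0.07022199  0.          0.          0.          0.        ] [[0.079, -0.972, 0.221, 0.361], [-0.997, -0.078, 0.013, -0.009], [0.004, -0.221, -0.975, 0.812], [0.0, 0.0, 0.0, 1.0]]
{'t': 0.1, 'q': array([ 1.44608587e+00,  3.59312590e-01,  1.11720564e-02, -3.14167200e-04,
       -1.22411341e+00, -2.88103782e-01]), 'qd': array([ 0.00047507,  0.00091313,  0.00098999,  0.0014016 , -0.001999  ,
       -0.00257709]), 'joint_efforts': array([-2.43378447e-03, -5.84161448e+01,  2.93751973e+01,  7.01556087e+00,
        1.01839556e-02, -4.89221293e-05]), 'eef_pos': array([0.27065854, 0.61792203, 0.24772647]), 'ee_rot': array([ 3.14011118e+00, -1.31016857e-04, -4.12921110e-01]), 'force': array([ 0.13380542, -0.41441848, -0.06911978]), 'moment': array([ 0.01639625, -0.03301921, -0.02163677]), 'gripper_force': 0.0, 'width': 0.08751418462903213}
```

View pics/scene0.png

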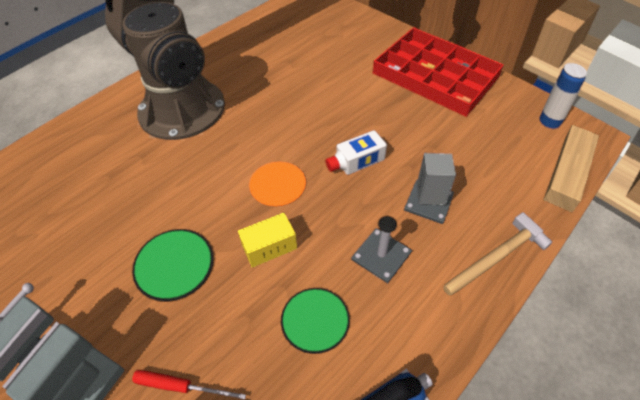

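View pics/top0.png

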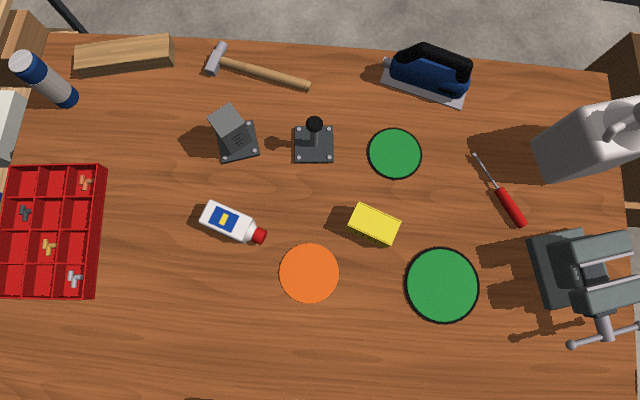

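The scene picture shows the bottle (360,152) with its cap at (332,163), the yellow cup (268,238), the free peg's head (387,224), the small green mat (315,320) and the large one (173,264). In the top picture they are at: bottle (230,222), cup (374,223), peg head (314,124), small mat (395,153).

```bash
cat > h.py <<'E'
from station import arm
import cv2,numpy as np
from scipy.spatial.transform import Rotation as Ro
def plane(m,uv,z):
    f=200/np.tan(np.radians(m["fovy"])/2); K=np.array([[f,0,m["cx"]],[0,f,m["cy"]],[0,0,1]])
    n=cv2.undistortPoints(np.float64(uv).reshape(-1,1,2),K,np.float64(m["D"]))[:,0]
    P=np.array(m["pose"]); d=np.c_[n,np.ones(len(n))]@P[:3,:3].T; o=P[:3,3]
    return o+d*((z-o[2])/d[:,2])[:,None]
def mask(im,lo,hi,box=None):
    k=cv2.inRange(cv2.cvtColor(im,cv2.COLOR_BGR2HSV),np.array(lo),np.array(hi))
    if box: b=np.zeros_like(k); x0,y0,x1,y1=box; b[y0:y1,x0:x1]=255; k&=b
    return k
def blob(k):
    return max(cv2.findContours(k,cv2.RETR_EXTERNAL,cv2.CHAIN_APPROX_NONE)[0],key=cv2.contourArea)
def rect(m,c,z):
    p=plane(m,c[:,0],z)[:,:2]; return cv2.minAreaRect((p*1000).astype(np.float32))
E
cat > m.py <<'E'
from h import *
B={"top":dict(mat=(355,115,435,190),cup=(335,190,415,255),bot=(190,190,275,250),head=(298,108,330,133),foot=(285,115,340,170)),
 "scene":dict(mat=(270,280,360,360),cup=(230,205,305,270),bot=(320,125,395,180),head=(372,212,402,236),foot=(345,225,420,285))}
for n in("top","scene"):
    im=cv2.imread(f"pics/{n}0.png"); m=arm.camera_model(n); b=B[n]
    c=blob(mask(im,(40,80,50),(85,255,255),b["mat"])); p=plane(m,c[:,0],.004)[:,:2].astype(np.float32)
    print(n,"mat",cv2.minEnclosingCircle(p))
    h=cv2.cvtColor(im,cv2.COLOR_BGR2HSV); x0,y0,x1,y1=b["cup"]; k=mask(im,(20,120,60),(35,255,255),b["cup"])
    v=h[...,2][k>0]; t,_=cv2.threshold(v.reshape(-1,1),0,255,cv2.THRESH_OTSU); print("V split",t,np.percentile(v,[5,25,50,75,95]))
    print("cup all",rect(m,blob(k),.058)," bright",rect(m,blob(mask(im,(20,120,int(t)+1),(35,255,255),b["cup"])),.058))
    k=mask(im,(0,0,110),(180,70,255),b["bot"])|mask(im,(100,100,40),(130,255,255),b["bot"])
    k=cv2.morphologyEx(k,cv2.MORPH_CLOSE,np.ones((5,5))); print("bot white+blue",rect(m,blob(k),.056))
    k=mask(im,(0,150,90),(5,255,255),b["bot"])|mask(im,(172,150,60),(180,255,255),b["bot"])
    mo=cv2.moments(blob(k)); print("cap",plane(m,[[mo["m10"]/mo["m00"],mo["m01"]/mo["m00"]]],.03)[0],mo["m00"])
    k=mask(im,(0,0,0),(180,255,45),b["head"]); c=blob(k); p=plane(m,c[:,0],.125)[:,:2].astype(np.float32)
    print("head",cv2.minEnclosingCircle(p),cv2.boundingRect(c))
    cr=np.hstack([cv2.resize(im[y0:y1,x0:x1],(260,200)) for x0,y0,x1,y1 in(b["bot"],b["head"],b["foot"])])
    globals()[n+"c"]=cr
cv2.imwrite("pics/c1.png",np.vstack([topc,scenec]))
E
python3 m.py
```

```text
top mat ((0.6715412735939026, -0.18004795908927917), 0.061231352388858795)
V split 152.0 [ 72.   223.25 232.   233.   235.  ]
cup all ((488.2039794921875, -128.3924560546875), (101.73621368408203, 68.48994445800781), 69.03662872314453)  bright ((492.6042175292969, -130.63714599609375), (100.69253540039062, 58.66582107543945), 69.03663635253906)
bot white+blue ((471.983642578125, 174.25625610351562), (119.05564880371094, 55.85441970825195), 70.78560638427734)
cap [0.44998937 0.11014938 0.03      ] 151.5
head ((0.672848641872406, 0.010043596848845482), 0.018037471920251846) (306, 116, 17, 17)
scene mat ((0.6710768938064575, -0.17843671143054962), 0.062484800815582275)
V split 209.0 [164. 172. 248. 251. 251.]
cup all ((506.6096496582031, -135.24298095703125), (105.27354431152344, 90.89995574951172), 69.05391693115234)  bright ((492.37860107421875, -129.35935974121094), (101.79112243652344, 59.476436614990234), 68.93346405029297)
bot white+blue ((488.8294677734375, 164.89442443847656), (129.45169067382812, 91.0833740234375), 70.95487213134766)
cap [0.45073506 0.110513   0.03      ] 128.0
head ((0.6787624359130859, 0.007651784922927618), 0.015372343361377716) (380, 217, 16, 15)
```

View pics/c1.png

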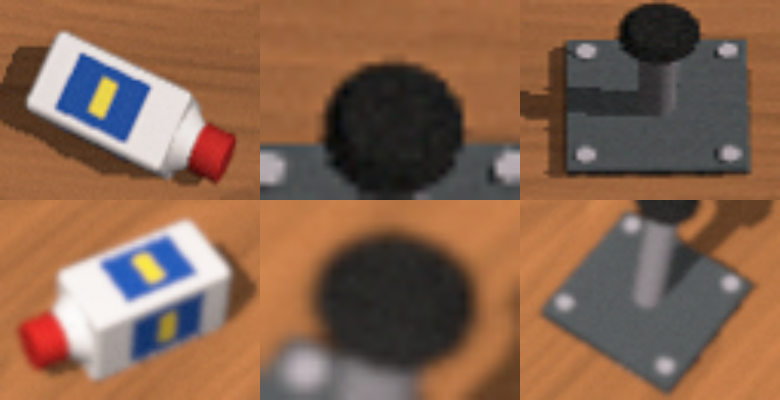

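The crops show clean outlines. Both views agree on the cup (0.492,-0.130) and the mat (0.671,-0.179, r about 62 mm, as it should be). The bottle's sizes fit, and the head's radius of 18 mm is right. I read the foot bolts' centre at about (314.1,143) in the top picture and (381.9,253.1) in the scene picture.

I'll do the cup first, with the tool tilted 20° at the grasp. That way it arrives at the peg pointing outward and 20° down.

```bash
cat >> h.py <<'E'
def pose():
    s=arm.get_state(); return np.array(s["eef_pos"]),Ro.from_euler("xyz",s["ee_rot"])
def grasp_R(c,tilt=20):   # c: object's own z (horizontal); body leans towards it
    c=np.append(c,0)/np.linalg.norm(c); t=np.radians(tilt)
    z=-np.cos(t)*np.array([0,0,1])-np.sin(t)*c; x=np.cos(t)*c-np.sin(t)*np.array([0,0,1])
    return Ro.from_matrix(np.c_[x,np.cross(z,x),z])
def up_R(az,tilt=20):     # object's z upright, tool outward at azimuth az, tilted down
    t=np.radians(tilt); h=np.array([np.cos(az),np.sin(az),0]); Z=np.array([0,0,1])
    z=np.cos(t)*h-np.sin(t)*Z; x=np.cos(t)*Z+np.sin(t)*h
    return Ro.from_matrix(np.c_[x,np.cross(z,x),z])
def plan(*targets,start=None):  # targets: (grasp point, R)
    p,R=start or pose()
    for g,T in targets:
        q=np.array(g)-.003*T.as_matrix()[:,2]
        rv=(R.inv()*T).as_rotvec(); d=q-p
        n=int(max(np.ceil(np.linalg.norm(d)/.095),np.ceil(np.linalg.norm(rv)/1.35),1))
        for i in range(n):
            R1=R*Ro.from_rotvec(rv/n); p1=p+d/n; s=R.inv().apply(p1-p)/.1
            rows=max(np.linalg.norm(p1-p)/.0625,np.degrees(np.linalg.norm(rv/n))/10.7)
            print(np.round(np.r_[rv/n/(np.pi/2),s],2).tolist(),"rows",round(rows,1)); p,R=p1,R1
        print("-- at",np.round(q,3))
    return p,R
CUP=np.array([.4925,-.130]); CC=-np.array([np.cos(np.radians(69)),np.sin(np.radians(69))])
BOT=np.array([.4916,.2305]); BC=-np.array([np.cos(np.radians(70.9)),np.sin(np.radians(70.9))])
MAT=np.array([.6713,-.179]);
E
python3 - <<'E'
from h import *
t,s=arm.camera_model("top"),arm.camera_model("scene")
print("foot",plane(t,[[314.1,143]],.012),plane(s,[[381.9,253.1]],.012))
print("grey cup centre top-face",plane(t,[[226,120]],.129),plane(s,[[438,165]],.129))
g=CUP+.008*CC
R=grasp_R(CC); plan((np.r_[g,.14],R),(np.r_[g,.029],R))
E
```

```text
foot [[0.67646548 0.00921211 0.012     ]] [[0.67712066 0.01224996 0.012     ]]
grey cup centre top-face [[0.66601698 0.18820896 0.129     ]] [[0.66784153 0.18651349 0.129     ]]
[0.02, -0.02, 0.11, 0.56, 0.67, 0.12] rows 1.4
[0.02, -0.02, 0.11, 0.67, 0.57, 0.08] rows 1.4
[0.02, -0.02, 0.11, 0.76, 0.45, 0.04] rows 1.4
[0.02, -0.02, 0.11, 0.82, 0.32, 0.01] rows 1.4
[0.02, -0.02, 0.11, 0.86, 0.18, -0.03] rows 1.4
[0.02, -0.02, 0.11, 0.88, 0.03, -0.06] rows 1.4
[0.02, -0.02, 0.11, 0.87, -0.12, -0.08] rows 1.4
[0.02, -0.02, 0.11, 0.84, -0.26, -0.1] rows 1.4
[0.02, -0.02, 0.11, 0.78, -0.4, -0.12] rows 1.4
-- at [ 0.489 -0.138  0.143]
[0.0, 0.0, -0.0, 0.19, 0.0, 0.52] rows 0.9
[0.0, 0.0, -0.0, 0.19, 0.0, 0.52] rows 0.9
-- at [ 0.489 -0.138  0.032]
```

Emit:
arm_command --series '[0.02,-0.02,0.11,0.56,0.67,0.12,1,0.02,-0.02,0.11,0.56,0.67,0.12,1]'

```text
t: 0.35
eef_pos: [0.2954, 0.5314, 0.2356]
ee_rot: [-3.115, 0.034, -0.589]
force: [0.9, 0.1, -0.1]
width: 0.0878
gripper_force: 0.0
```

Emit:
arm_command --series '[0.02,-0.02,0.11,0.67,0.57,0.08,1,0.02,-0.02,0.11,0.67,0.57,0.08,1]'

```text
t: 0.6
eef_pos: [0.3195, 0.4469, 0.2242]
ee_rot: [-3.092, 0.073, -0.76]
force: [0.1, 0.7, 0.8]
width: 0.0877
gripper_force: 0.0
```

Emit:
arm_command --series '[0.02,-0.02,0.11,0.76,0.45,0.04,1,0.02,-0.02,0.11,0.76,0.45,0.04,1]'

```text
t: 0.85
eef_pos: [0.3434, 0.3631, 0.2125]
ee_rot: [-3.076, 0.114, -0.931]
force: [0.6, 0.9, 0.6]
width: 0.0877
gripper_force: 0.0
```

Emit:
arm_command --series '[0.02,-0.02,0.11,0.82,0.32,0.01,1,0.02,-0.02,0.11,0.82,0.32,0.01,1]'

```text
t: 1.1
eef_pos: [0.3663, 0.2792, 0.2]
ee_rot: [-3.068, 0.158, -1.103]
force: [0.1, -0.5, 0.8]
width: 0.0878
gripper_force: 0.0
```

Emit:
arm_command --series '[0.02,-0.02,0.11,0.86,0.18,-0.03,1,0.02,-0.02,0.11,0.86,0.18,-0.03,1]'

```text
t: 1.35
eef_pos: [0.3887, 0.1954, 0.1882]
ee_rot: [-3.067, 0.202, -1.275]
force: [0.3, 0.5, -0.5]
width: 0.088
gripper_force: 0.0
```

Emit:
arm_command --series '[0.02,-0.02,0.11,0.88,0.03,-0.06,1,0.02,-0.02,0.11,0.88,0.03,-0.06,1]'

```text
t: 1.6
eef_pos: [0.4113, 0.111, 0.1763]
ee_rot: [-3.074, 0.246, -1.45]
force: [0.6, 0.5, 0.2]
width: 0.0875
gripper_force: 0.0
```

Emit:
arm_command --series '[0.02,-0.02,0.11,0.87,-0.12,-0.08,1,0.02,-0.02,0.11,0.87,-0.12,-0.08,1]'

```text
t: 1.85
eef_pos: [0.4336, 0.0263, 0.1636]
ee_rot: [-3.09, 0.288, -1.628]
force: [0.6, 0.6, 0.9]
width: 0.0874
gripper_force: 0.0
```

Emit:
arm_command --series '[0.02,-0.02,0.11,0.84,-0.26,-0.1,1,0.02,-0.02,0.11,0.84,-0.26,-0.1,1,0.02,-0.02,0.11,0.84,-0.26,-0.1,1]'

```text
t: 2.22
eef_pos: [0.4547, -0.058, 0.1503]
ee_rot: [-3.113, 0.325, -1.806]
force: [-0.4, 0.8, -0.8]
width: 0.0877
gripper_force: 0.0
```

Run:
```python
from h import *
print(arm.get_state()["t"],np.round(arm.get_state()["q"],2),pose()[0])
g=CUP+.008*CC
R=grasp_R(CC); plan((np.r_[g,.14],R),(np.r_[g,.029],R))
```

```text
2.225 [ 0.03  0.1  -0.46 -0.39 -0.93 -0.05] [ 0.45473712 -0.05801947  0.15028198]
[0.01, -0.01, 0.08, 0.69, -0.53, -0.14] rows 1.4
-- at [ 0.489 -0.138  0.143]
[0.0, -0.0, -0.0, 0.19, -0.0, 0.52] rows 0.9
[0.0, -0.0, -0.0, 0.19, -0.0, 0.52] rows 0.9
-- at [ 0.489 -0.138  0.032]
```

Emit:
arm_command --series '[0.01,-0.01,0.08,0.69,-0.53,-0.14,1,0.01,-0.01,0.08,0.69,-0.53,-0.14,1,0.01,-0.01,0.08,0.69,-0.53,-0.14,1]'

```text
t: 2.6
eef_pos: [0.4899, -0.1374, 0.1431]
ee_rot: [-3.141, 0.343, -1.937]
force: [-0.6, 1.3, -0.3]
width: 0.0875
gripper_force: 0.0
```

Run:
```python
from h import *
cv2.imwrite("pics/w1.png",arm.grab_frame("wrist"))
g=CUP+.008*CC
R=grasp_R(CC); plan((np.r_[g,.029],R))
```

```text
[-0.0, -0.0, 0.0, 0.2, -0.0, 0.52] rows 0.9
[-0.0, -0.0, 0.0, 0.2, -0.0, 0.52] rows 0.9
-- at [ 0.489 -0.138  0.032]
```

View pics/w1.png

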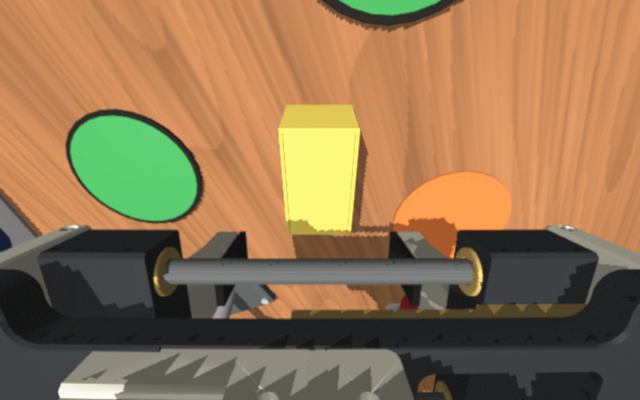

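The wrist picture shows the cup centred between the fingers. Its closed end faces up the picture (320,115), and the fingers are clear on both sides.

Emit:
arm_command --series '[0,0,0,0.2,0,0.52,1,0,0,0,0.4,0,1,1,0,0,0,0.4,0,1,1]'

```text
t: 3.02
eef_pos: [0.4853, -0.1386, 0.0333]
ee_rot: [3.135, 0.343, -1.938]
force: [0.5, -0.1, 0.7]
width: 0.0875
gripper_force: 0.0
```

Emit:
arm_command --series '[0,0,0,0,0,0.045,1,0,0,0,0,0,0.045,0.5,0,0,0,0,0,0.045,0.5,0,0,0,0,0,0.045,0.5,0,0,0,0,0,0.045,0.5,0,0,0,0,0,0.045,0.5,0,0,0,0,0,0.045,0.5]' --force 25

```text
t: 3.9
eef_pos: [0.4889, -0.1391, 0.0325]
ee_rot: [-3.139, 0.344, -1.936]
force: [-1.3, 1.4, 6.8]
width: 0.0582
gripper_force: 25.0
```

Run:
```python
from h import *
p,R=pose(); print(p, p+.003*R.as_matrix()[:,2],arm.get_state()["width"],arm.get_state()["gripper_force"])
P=np.array([.675,.010]); az=np.radians(8); U=up_R(az)
s=plan((p+[-.00,0,.16],R))
plan((np.r_[P,.215],U),(np.r_[P,.087],U),start=s)
```

```text
[ 0.48892802 -0.13909026  0.03252062] [ 0.48929623 -0.13814725  0.02969658] 0.05822429050469882 24.99869406223297
[0.0, 0.0, 0.0, -0.27, -0.0, -0.77] rows 1.3
[0.0, 0.0, 0.0, -0.27, -0.0, -0.77] rows 1.3
-- at [ 0.489 -0.14   0.195]
[0.2, 0.2, -0.43, -0.67, -0.39, 0.17] rows 4.3
[0.2, 0.2, -0.43, -0.34, -0.69, 0.18] rows 4.3
[0.2, 0.2, -0.43, 0.06, -0.7, 0.37] rows 4.3
-- at [0.672 0.01  0.216]
[-0.0, 0.0, 0.0, -0.6, 0.0, 0.22] rows 1.0
[-0.0, 0.0, 0.0, -0.6, 0.0, 0.22] rows 1.0
-- at [0.672 0.01  0.088]
```

Emit:
arm_command --series '[0,0,0,-0.13,0,-0.38,0.5,0,0,0,-0.27,0,-0.77,0.5,0,0,0,-0.27,0,-0.77,0.5]'

```text
t: 4.28
eef_pos: [0.4901, -0.1401, 0.1166]
ee_rot: [-3.133, 0.344, -1.934]
force: [-0.0, 0.1, -1.6]
width: 0.0581
gripper_force: 25.0
```

Emit:
arm_command --series '[0,0,0,-0.13,0,-0.38,0.5,0,0,0,-0.27,0,-0.77,0.5,0,0,0,-0.27,0,-0.77,0.5]'

```text
t: 4.65
eef_pos: [0.4894, -0.1404, 0.1976]
ee_rot: [-3.134, 0.344, -1.934]
force: [0.5, -0.2, -1.9]
width: 0.0581
gripper_force: 25.0
```

Emit:
arm_command --series '[0.04,0.04,-0.09,-0.13,-0.08,0.03,0.5,0.08,0.08,-0.17,-0.27,-0.16,0.07,0.5,0.12,0.12,-0.26,-0.4,-0.23,0.1,0.5,0.16,0.16,-0.34,-0.54,-0.31,0.14,0.5,0.2,0.2,-0.43,-0.67,-0.39,0.17,0.5,0.2,0.2,-0.43,-0.67,-0.39,0.17,0.5]'

```text
t: 5.4
eef_pos: [0.5462, -0.089, 0.1985]
ee_rot: [-2.743, -0.113, -1.337]
force: [-0.0, -0.0, -1.1]
width: 0.0578
gripper_force: 25.0
```

Run:
```python
from h import *
print(pose()[0],np.round(arm.get_state()["q"],2),arm.get_state()["width"])
P=np.array([.675,.010]); U=up_R(np.radians(8))
plan((np.r_[P,.215],U))
```

```text
[ 0.54615159 -0.08904448  0.19852299] [ 0.26 -0.01 -0.75  0.27 -0.44 -0.22] 0.057846352336902426
[0.2, 0.2, -0.42, -0.32, -0.72, 0.17] rows 4.3
[0.2, 0.2, -0.42, 0.09, -0.71, 0.37] rows 4.3
-- at [0.672 0.01  0.216]
```

Emit:
arm_command --series '[0.05,0.05,-0.1,-0.08,-0.18,0.04,0.5,0.1,0.1,-0.21,-0.16,-0.36,0.08,0.5,0.15,0.15,-0.32,-0.24,-0.54,0.13,0.5,0.2,0.2,-0.42,-0.32,-0.72,0.17,0.5,0.2,0.2,-0.42,-0.32,-0.72,0.17,0.5,0.2,0.2,-0.42,-0.32,-0.72,0.17,0.5]'

```text
t: 6.15
eef_pos: [0.6092, -0.0333, 0.264]
ee_rot: [-2.728, -0.539, -0.919]
force: [-0.9, -0.6, -1.4]
width: 0.0582
gripper_force: 25.0
```

Run:
```python
from h import *
print(pose()[0],np.round(arm.get_state()["q"],2),arm.get_state()["width"])
P=np.array([.675,.010]); U=up_R(np.radians(8))
plan((np.r_[P,.215],U))
```

```text
[ 0.60920108 -0.03331947  0.26401086] [-0.01 -0.06 -0.99  1.67 -0.12 -0.84] 0.058187087308110896
[0.28, 0.29, -0.5, -0.21, -0.52, 0.7] rows 5.4
-- at [0.672 0.01  0.216]
```

```bash
cat > kin.py <<'E'
from h import *
from scipy.optimize import least_squares
s=arm.get_state()
D=[([1.44608587,.35931259,.01117,-.0003,-1.22411,-.28810],[.27066,.61792,.24773],[3.1401,-.00013,-.41292]),
([.03,.1,-.46,-.39,-.93,-.05],[.4547,-.0580,.1503],[-3.113,.325,-1.806]),
([.26,-.01,-.75,.27,-.44,-.22],[.54615,-.08904,.19852],[-2.743,-.113,-1.337]),
([-.01,-.06,-.99,1.67,-.12,-.84],[.6092,-.03332,.26401],[-2.728,-.539,-.919])]
rx,ry,rz=[lambda a,k=k:Ro.from_euler(k,a) for k in "xyz"]
def fk(q,P,s4,s6):
    d1,a1,L2,a3,d4,d6,o1,o6=P
    R=rz(q[0]+o1); p=np.array([0,0,d1])+R.apply([a1,0,0])
    R=R*ry(q[1]); p=p+R.apply([0,0,L2]); R=R*ry(q[2]); p=p+R.apply([d4,0,a3])
    R=R*rx(s4*q[3])*ry(-q[4]); p=p+R.apply([d6,0,0]); R=R*rx(s6*q[5]+o6)
    return p,R*Ro.from_matrix(np.array([[0,0,1],[0,1,0],[-1,0,0]]))
def fit():
    best=None
    for s4 in(1,-1):
     for s6 in(1,-1):
      for o6 in np.arange(4)*np.pi/2:
        f=lambda P:np.concatenate([np.r_[(lambda a:(a[0]-p)*5)(fk(q,P,s4,s6)),(Ro.from_euler("xyz",r).inv()*fk(q,P,s4,s6)[1]).as_rotvec()] for q,p,r in D]+[(P[:6]-[.35,.05,.35,.05,.4,.2])*.01])
        r=least_squares(f,[.35,.05,.35,.05,.4,.2,-.288,o6],bounds=([0,-.2,.1,-.2,.1,.02,-4,-4],[.8,.3,1,.3,1,.5,4,8]))
        if best is None or r.cost<best[0].cost: best=(r,s4,s6,f)
    return best
LO=np.array([-3.07,-1.43,-1.02,-3.03,-3.05,-3.03]);HI=np.array([3.07,2.12,1.25,1.67,0,3.03])
def ik(p,R,P,s4,s6,seeds):
    out=[]
    for q0 in seeds:
        r=least_squares(lambda q:np.r_[(fk(q,P,s4,s6)[0]-p)*5,(R.inv()*fk(q,P,s4,s6)[1]).as_rotvec()],q0,bounds=(LO,HI))
        out.append((r.cost,r.x))
    return min(out,key=lambda t:t[0])
E
python3 - <<'E'
from kin import *
D[3]=(s["q"],s["eef_pos"],s["ee_rot"])
r,s4,s6,f=fit(); print(r.cost,s4,s6,np.round(r.x,3).tolist()); print(np.round(r.fun[:24].reshape(4,6),3))
rng=np.random.default_rng(0); S=[np.clip(np.array(s["q"]),LO+.01,HI-.01)]+[rng.uniform(LO,HI)*.9-.05*0 for _ in range(0)]
S+= [np.array([a,.1,-.7,b,-.6,c]) for a in(0,.5) for b in(-2.5,-1.2,0,1.2) for c in(-2,-1,0,1,2)]
for tilt in(20,45,70):
  for az in(-40,0,8,40,-90):
   for z in(.09,.215):
    U=up_R(np.radians(az),20); 
    # tool tilt differs: keep tool pointing 'tilt' down
    U=up_R(np.radians(az),tilt); g=np.array([.675,.01,z])-.003*U.as_matrix()[:,2]
    c,q=ik(g,U,r.x,s4,s6,S); print(tilt,az,z,"cost %.5f"%c,np.round(q,2))
E
```

```text
5.2002892252291515 -1 -1 [0.0, 0.3, 0.324, -0.173, 0.115, 0.02, -0.217, -1.749]
[[-0.586 -0.931 -0.833 -0.022  0.002  0.038]
 [ 0.273 -0.16   0.208  0.939 -0.069 -0.261]
 [-0.144  0.546  0.432  1.441  0.38   0.119]
 [-0.633 -0.411  0.455  0.992  1.698  0.104]]
20 -40 0.09 cost 0.00000 [ 0.25  0.71 -0.91  0.93 -0.9   0.4 ]
20 -40 0.215 cost 0.01198 [ 0.25  0.46 -1.02  0.76 -1.14  0.72]
20 0 0.09 cost 0.00000 [ 0.23  0.7  -0.88  0.03 -0.53  1.36]
20 0 0.215 cost 0.00872 [ 0.23  0.45 -1.02  0.02 -0.91  1.38]
20 8 0.09 cost 0.00000 [ 0.23  0.7  -0.88 -0.24 -0.54  1.64]
20 8 0.215 cost 0.00882 [ 0.23  0.45 -1.02 -0.15 -0.92  1.53]
20 40 0.09 cost 0.00000 [ 0.21  0.71 -0.91 -0.91 -0.88  2.36]
20 40 0.215 cost 0.01171 [ 0.21  0.46 -1.02 -0.74 -1.12  2.04]
20 -90 0.09 cost 0.00000 [ 0.26  0.75 -1.    1.24 -1.7   0.04]
20 -90 0.215 cost 0.02563 [ 0.26  0.48 -1.02  1.29 -1.76  0.33]
45 -40 0.09 cost 0.00000 [ 0.25  0.71 -0.94  0.53 -1.22  0.63]
45 -40 0.215 cost 0.01875 [ 0.25  0.45 -1.02  0.49 -1.49  0.8 ]
45 0 0.09 cost 0.00000 [ 0.23  0.7  -0.92  0.01 -1.01  1.37]
45 0 0.215 cost 0.01562 [ 
[... 335 characters left out ...]
1.79 -0.01]
45 -90 0.215 cost 0.03055 [ 0.26  0.46 -1.02  0.88 -1.96  0.22]
70 -40 0.09 cost 0.00000 [ 0.24  0.71 -0.99  0.23 -1.58  0.7 ]
70 -40 0.215 cost 0.02748 [ 0.24  0.44 -1.02  0.24 -1.85  0.77]
70 0 0.09 cost 0.00000 [ 0.23  0.7  -0.98  0.01 -1.49  1.38]
70 0 0.215 cost 0.02561 [ 0.23  0.44 -1.02  0.01 -1.78  1.38]
70 8 0.09 cost 0.00000 [ 0.23  0.7  -0.98 -0.04 -1.5   1.51]
70 8 0.215 cost 0.02566 [ 0.23  0.44 -1.02 -0.04 -1.78  1.5 ]
70 40 0.09 cost 0.00000 [ 0.22  0.71 -0.99 -0.22 -1.57  2.05]
70 40 0.215 cost 0.02733 [ 0.22  0.44 -1.02 -0.23 -1.85  1.98]
70 -90 0.09 cost 0.00000 [ 0.24  0.72 -1.02  0.36 -1.86 -0.1 ]
70 -90 0.215 cost 0.03386 [ 0.24  0.45 -1.02  0.41 -2.09  0.01]
```

```bash
python3 - <<'E'
import re
t=open("kin.py").read()
a=t.index("def fk"); b=t.index("LO=")
t=t[:a]+'''def fk(q,P,S):
    d1,a1,dy,L2,a3,d4,d6=P[:7]; q=np.asarray(q)*S+P[7:13]
    R=rz(q[0]); p=np.array([0,0,d1])+R.apply([a1,dy,0])
    R=R*ry(q[1]); p=p+R.apply([0,0,L2]); R=R*ry(q[2]); p=p+R.apply([d4,0,a3])
    R=R*rx(q[3])*ry(q[4]); p=p+R.apply([d6,0,0]); R=R*rx(q[5])
    return p,R*Ro.from_matrix(np.array([[0,0,1],[0,1,0],[-1,0,0]]))
PR=np.array([.3,.03,0,.35,.03,.4,.22])
def fit(n=3):
    import itertools
    rng=np.random.default_rng(1); res=[]
    for s in itertools.product((1,-1),repeat=4):
      S=np.array([1,1,s[0],s[1],s[2],s[3]])
      f=lambda P:np.concatenate([np.r_[(fk(q,P,S)[0]-p)*5,(Ro.from_euler("xyz",r).inv()*fk(q,P,S)[1]).as_rotvec()] for q,p,r in D]+[(P[:7]-PR)*.02,P[8:12]*.002])
      for o1 in(0,-.288):
       for o6 in(0,np.pi/2,np.pi,-np.pi/2):
        r=least_squares(f,np.r_[PR,o1,0,0,0,0,o6],max_nfev=60); res.append((r.cost,S,r.x,r.fun))
    return sorted(res,key=lambda t:t[0])
'''+t[b:].replace("P,s4,s6","P,S")
open("kin.py","w").write(t)
E
python3 - <<'E'
from kin import *
D[3]=(s["q"],s["eef_pos"],s["ee_rot"])
for c,S,P,f in fit()[:4]: print("%.5f"%c,S,np.round(P,3).tolist(),np.abs(f[:24]).max())
E
```

```text
0.15648 [ 1  1 -1  1 -1 -1] [-1.261, 3.123, -0.026, 2.166, 0.531, 1.189, 0.606, -0.348, -0.971, -1.837, -0.124, 2.721, 4.253] 0.38915711186969315
0.15648 [ 1  1 -1  1 -1 -1] [-1.261, 3.123, -0.026, 2.166, 0.531, 1.189, 0.606, -0.348, -0.971, -1.837, -0.124, 2.721, 4.253] 0.38915748661223865
0.15648 [ 1  1 -1  1 -1 -1] [-1.261, 3.123, -0.026, 2.166, 0.531, 1.189, 0.606, -0.348, -0.971, -1.837, -0.124, 2.721, 4.253] 0.38915829335186924
0.15650 [ 1  1 -1  1  1 -1] [-1.261, 3.123, -0.026, 2.166, 0.531, 1.189, 0.606, -0.348, -0.971, -1.837, 3.017, -2.721, 1.112] 0.3891589294126831
```

```bash
sed -i 's/d1,a1,dy,L2,a3,d4,d6=P\[:7\]/d1,a1,dy,L2,a3,d4,d6,dw=np.r_[P[:7],P[13]]/; s/R.apply(\[d6,0,0\])/R.apply([d6,dw,0])/' kin.py
python3 - <<'E'
from kin import *
import itertools
D[3]=(s["q"],s["eef_pos"],s["ee_rot"])
res=[]
for s3,s4,s5,s6 in itertools.product((1,-1),repeat=4):
  S=np.array([1,1,s3,s4,s5,s6])
  for o6 in np.arange(4)*np.pi/2:
    for dy,dw in((.19,0),(-.19,0),(0,.19),(0,-.19)):
      for o3,o5 in((0,0),(-1.57,1.57)):
        f=lambda P:np.concatenate([np.r_[(fk(q,P,S)[0]-p)*5,(Ro.from_euler("xyz",r).inv()*fk(q,P,S)[1]).as_rotvec()] for q,p,r in D]+[(P[:7]-PR)*.02,P[8:12]*.002])
        x0=np.r_[PR,0,0,o3,0,o5,o6,dw]; x0[2]=dy
        r=least_squares(f,x0,max_nfev=40); res.append((r.cost,S,r.x,r.fun))
res.sort(key=lambda t:t[0])
for c,S,P,f in res[:5]: print("%.5f"%c,S,np.round(P,3).tolist(),"%.3f"%np.abs(f[:24]).max())
np.savez("fit.npz",S=res[0][1],P=res[0][2])
E
```

```text
0.00014 [ 1  1 -1 -1 -1 -1] [0.168, 0.038, 0.003, 0.61, -0.0, 0.444, 0.347, -0.004, -0.037, 0.037, 0.004, 0.003, 4.707, -0.194] 0.007
0.00014 [ 1  1 -1 -1 -1 -1] [0.168, 0.038, 0.003, 0.61, -0.0, 0.444, 0.347, -0.004, -0.037, 0.037, 0.004, 0.003, 4.707, -0.194] 0.007
0.00014 [ 1  1 -1 -1 -1 -1] [0.168, 0.038, 0.003, 0.61, -0.0, 0.444, 0.347, -0.004, -0.037, 0.037, 0.004, 0.003, 4.707, -0.194] 0.007
0.00014 [ 1  1 -1 -1 -1 -1] [0.168, 0.038, 0.003, 0.61, -0.0, 0.444, 0.347, -0.004, -0.037, 0.037, 0.004, 0.003, 4.707, -0.194] 0.007
0.00014 [ 1  1 -1 -1 -1 -1] [0.168, 0.038, 0.003, 0.61, -0.0, 0.444, 0.347, -0.004, -0.037, 0.037, 0.004, 0.003, -1.576, -0.194] 0.007
```

```bash
cat > scan.py <<'E'
from kin import *
import itertools,sys
D[3]=(np.array([-.01,-.06,-.99,1.67,-.12,-.84]) ,[.6092,-.03332,.26401],[-2.728,-.539,-.919]) 
if abs(s["t"]-6.15)<.02: D[3]=(s["q"],s["eef_pos"],s["ee_rot"])
F=np.load("fit.npz"); S=F["S"]
def full(x): return np.r_[x[0],x[1],0,x[2],x[3],x[4],x[5],0,0,0,0,0,-np.pi/2,x[6]]
if "P2" not in F:
    f=lambda x:np.concatenate([np.r_[(fk(q,full(x),S)[0]-p)*5,(Ro.from_euler("xyz",r).inv()*fk(q,full(x),S)[1]).as_rotvec()] for q,p,r in D])
    r=least_squares(f,F["P"][[0,1,3,4,5,6,13]]); print("refit",np.round(r.x,4),"%.3f"%np.abs(r.fun).max()); np.savez("fit.npz",S=S,P=F["P"],P2=full(r.x))
    P=full(r.x)
else: P=F["P2"]
SEED=[np.array([a,.4,-.3,b,c,d]) for a in(-.6,.6) for b in(-2.2,-1,.3,1.3) for c in(-.6,-1.8) for d in(-2,-.5,1,2.4)]
def wrist(q):
    p,R=fk(q,P,S); M=R.as_matrix(); y=(rz(q[0])*ry(q[1])*ry(-q[2])*rx(-q[3])).apply([0,1,0]); return p-P[6]*M[:,2],p-P[6]*M[:,2]-P[13]*y
def best(g,U):
    g=np.array(g)-.003*U.as_matrix()[:,2]; sol=[]
    for q0 in SEED:
        r=least_squares(lambda q:np.r_[(fk(q,P,S)[0]-g)*5,(U.inv()*fk(q,P,S)[1]).as_rotvec()],q0,bounds=(LO,HI),max_nfev=40)
        if r.cost<1e-6 and not any(np.abs(r.x-x).max()<.05 for x in sol): sol.append(r.x)
    return sol
E
cat > run1.py <<'E'
from scan import *
for az in range(-180,180,30):
    for z in(.087,.22):
        for q in best([.675,.01,z],up_R(np.radians(az),20)):
            m=np.minimum(q-LO,HI-q); print(az,z,np.round(q,2),"margin %.2f"%m.min(),"tool-axis back end",np.round(wrist(q)[0],2),"wrist",np.round(wrist(q)[1],2))
E
python3 run1.py
```

```text
refit [ 0.1785 -0.0043  0.613   0.0059  0.4616  0.3537 -0.1934] 0.013
-180 0.087 [ 0.19  1.21  0.9  -0.29 -2.46 -1.87] margin 0.35 tool-axis back end [1.01 0.01 0.21] wrist [0.99 0.2  0.26]
-180 0.22 [ 0.19  1.1   1.   -0.38 -2.65 -1.98] margin 0.25 tool-axis back end [1.01 0.01 0.34] wrist [0.98 0.19 0.41]
-150 0.087 [ 0.38  1.15  0.57  0.17 -2.2  -1.42] margin 0.68 tool-axis back end [0.97 0.18 0.21] wrist [0.88 0.35 0.18]
-150 0.22 [ 0.38  1.04  0.62  0.2  -2.36 -1.38] margin 0.63 tool-axis back end [0.97 0.18 0.34] wrist [0.88 0.35 0.31]
-120 0.087 [ 0.53  1.    0.11  0.5  -1.82 -1.25] margin 1.12 tool-axis back end [0.84 0.3  0.21] wrist [0.69 0.41 0.15]
-120 0.22 [ 0.53  0.87  0.15  0.53 -1.96 -1.16] margin 1.09 tool-axis back end [0.84 0.3  0.34] wrist [0.7  0.41 0.27]
-90 0.087 [ 0.64  0.83 -0.4   0.86 -1.44 -1.29] margin 0.62 tool-axis back end [0.67 0.35 0.21] wrist [0.49 0.36 0.16]
-90 0.22 [ 0.64  0.67 -0.35  0.85 -1.57 -1.14] margin 0.67 tool-axis back end [0.67 0.35 0.34] wrist [0.5  0.37 0.27]
-60 0.087 [ 0.55  0.66 -0.87  1.53 -1.22 -1.53] margin 0.14 tool-axis back e
[... 938 characters left out ...]
 ] margin 0.53 tool-axis back end [ 0.67 -0.33  0.21] wrist [ 0.79 -0.27  0.35]
90 0.22 [-0.34  0.66  0.3  -1.12 -1.74 -2.68] margin 0.35 tool-axis back end [ 0.67 -0.33  0.34] wrist [ 0.76 -0.27  0.5 ]
120 0.087 [-0.19  0.98  0.6  -0.92 -2.03 -2.47] margin 0.56 tool-axis back end [ 0.84 -0.28  0.21] wrist [ 0.92 -0.18  0.35]
120 0.22 [-0.2   0.85  0.67 -1.   -2.15 -2.65] margin 0.38 tool-axis back end [ 0.84 -0.28  0.34] wrist [ 0.89 -0.18  0.5 ]
150 0.087 [-0.01  1.13  0.88 -0.71 -2.36 -2.31] margin 0.37 tool-axis back end [ 0.97 -0.16  0.21] wrist [ 1.   -0.01  0.33]
150 0.22 [-0.03  1.01  0.97 -0.86 -2.52 -2.51] margin 0.28 tool-axis back end [ 0.97 -0.16  0.34] wrist [ 0.98 -0.03  0.49]
```

```bash
cat > jpath.py <<'E'
from scan import *
def jpath(q0,qs,grip,step=8.):
    pts=[np.array(q0)]
    for q in qs:
        a=pts[-1]; ang=max(np.degrees((fk(a+(q-a)*u,P,S)[1].inv()*fk(a+(q-a)*(u+.02),P,S)[1]).magnitude())/.02 for u in np.arange(0,1,.02))
        lin=max(np.linalg.norm(fk(a+(q-a)*u,P,S)[0]-fk(a+(q-a)*(u+.02),P,S)[0])/.02 for u in np.arange(0,1,.02))
        n=int(np.ceil(max(ang/step,lin/.045,np.max(np.abs(q-a))/.2))); pts+=[a+(q-a)*i/n for i in range(1,n+1)]
    T=[fk(q,P,S) for q in pts]
    print("grip z",np.round([ (p+.003*R.as_matrix()[:,2])[2] for p,R in T],2).tolist()); print("xy",[tuple(np.round(p[:2],2).tolist()) for p,R in T][::3])
    i=0
    while i<len(T)-1:
        rows=[]
        for j in range(i+1,min(i+9,len(T))):
            r=np.r_[(T[i][1].inv()*T[j][1]).as_rotvec()/(np.pi/2),T[i][1].inv().apply(T[j][0]-T[i][0])/.1]
            if np.abs(r).max()>1 : break
            rows.append(np.r_[r,grip])
        print(np.round(np.concatenate(rows),2).tolist()); i+=len(rows)
E
python3 - <<'E'
from jpath import *
q0=np.array(s["q"])
sol=best([.675,.01,.22],up_R(np.radians(45),20)); print(np.round(sol,2))
q1=min(sol,key=lambda q:np.abs(q-[-.42,.35,-.2,-1.5,-1.1,-2.6]).max())
jpath(q0,[q1],.5)
E
```

```text
[[-0.43  0.36 -0.23 -1.45 -1.09 -2.65]]
grip z [0.26, 0.27, 0.27, 0.27, 0.27, 0.27, 0.27, 0.27, 0.26, 0.25, 0.25, 0.24, 0.23, 0.22, 0.21, 0.19, 0.18, 0.17, 0.16, 0.15, 0.13, 0.12, 0.11, 0.1, 0.1, 0.09, 0.09, 0.08, 0.08, 0.08, 0.09, 0.09, 0.1, 0.11, 0.12, 0.14, 0.16, 0.17, 0.2, 0.22]
xy [(0.61, -0.03), (0.62, -0.12), (0.61, -0.21), (0.59, -0.28), (0.55, -0.32), (0.51, -0.34), (0.47, -0.33), (0.44, -0.3), (0.44, -0.25), (0.45, -0.19), (0.48, -0.13), (0.53, -0.07), (0.6, -0.02), (0.67, 0.01)]
[-0.01, 0.01, 0.09, 0.28, 0.16, 0.04, 0.5, -0.03, 0.03, 0.17, 0.53, 0.34, 0.08, 0.5, -0.04, 0.04, 0.26, 0.76, 0.54, 0.11, 0.5, -0.06, 0.05, 0.34, 0.96, 0.75, 0.14, 0.5]
[-0.02, 0.01, 0.09, 0.26, 0.1, 0.06, 0.5, -0.03, 0.03, 0.17, 0.49, 0.22, 0.11, 0.5, -0.05, 0.04, 0.26, 0.71, 0.37, 0.16, 0.5, -0.06, 0.05, 0.34, 0.89, 0.52, 0.21, 0.5]
[-0.02, 0.01, 0.08, 0.22, 0.06, 0.07, 0.5, -0.03, 0.02, 0.17, 0.42, 0.15, 0.13, 0.5, -0.05, 0.03, 0.25, 0.6, 0.26, 0.19, 0.5, -0.07, 0.05, 0.34, 0.76, 0.38, 0.25, 0.5, -0.09, 0.06, 0.42, 0.89, 0.53, 0.3, 0.5, -0.11, 0.07, 0.5, 0.99, 0.68, 0.35, 0.5]
[-0.02, 0.01, 0.08
[... 325 characters left out ...]
04, 0.15, 0.24, 0.23, 0.16, 0.5, -0.08, 0.06, 0.23, 0.34, 0.38, 0.23, 0.5, -0.11, 0.08, 0.3, 0.43, 0.56, 0.28, 0.5, -0.14, 0.1, 0.37, 0.5, 0.76, 0.33, 0.5, -0.17, 0.13, 0.44, 0.54, 0.98, 0.36, 0.5]
[-0.03, 0.03, 0.07, 0.15, 0.15, 0.09, 0.5, -0.06, 0.06, 0.14, 0.3, 0.33, 0.17, 0.5, -0.09, 0.09, 0.2, 0.44, 0.53, 0.23, 0.5, -0.11, 0.12, 0.27, 0.57, 0.76, 0.27, 0.5]
[-0.03, 0.04, 0.06, 0.2, 0.17, 0.09, 0.5, -0.05, 0.07, 0.12, 0.39, 0.37, 0.17, 0.5, -0.08, 0.11, 0.18, 0.59, 0.59, 0.23, 0.5, -0.1, 0.15, 0.24, 0.78, 0.83, 0.26, 0.5]
[-0.02, 0.04, 0.06, 0.25, 0.17, 0.1, 0.5, -0.04, 0.09, 0.11, 0.51, 0.36, 0.18, 0.5, -0.06, 0.14, 0.16, 0.77, 0.57, 0.23, 0.5]
[-0.02, 0.05, 0.05, 0.29, 0.15, 0.11, 0.5]
```

```bash
cat >> jpath.py <<'E'
def cpath(q0,qs,gs,grip,step=9.):
    """orientation along joint waypoints qs, grasp point along gs; checks the joints by continued IK"""
    G=lambda p,R:p+.003*R.as_matrix()[:,2]
    T=[fk(q0,P,S)]; q=np.array(q0); a=np.array(q0); ga=G(*T[0]); worst=9; dq=0; Q=[]
    for b,gb in zip(qs,gs):
        R=lambda u:fk(a+(b-a)*u,P,S)[1]
        U=np.linspace(0,1,201); A=np.r_[0,np.cumsum([np.degrees((R(u).inv()*R(v)).magnitude()) for u,v in zip(U,U[1:])])]
        gb=np.array(gb); n=int(np.ceil(max(A[-1]/step,np.linalg.norm(gb-ga)/.045,1)))
        for i in range(1,n+1):
            Ri=R(np.interp(A[-1]*i/n,A,U)); g=ga+(gb-ga)*i/n; p=g-.003*Ri.as_matrix()[:,2]
            r=least_squares(lambda x:np.r_[(fk(x,P,S)[0]-p)*5,(Ri.inv()*fk(x,P,S)[1]).as_rotvec()],np.clip(q,LO+.001,HI-.001),bounds=(LO,HI))
            dq=max(dq,np.abs(r.x-q).max()); q=r.x; worst=min(worst,np.minimum(q-LO,HI-q).min()); Q.append(q)
            if r.cost>1e-5: print("UNREACHED",i,n,r.cost,np.round(q,2))
            T.append((p,Ri))
        a=b; ga=gb
    print("rows",len(T)-1,"margin %.2f max dq/row %.2f"%(worst,dq),"end",np.round(q,2)); i=0
    while i<len(T)-1:
        rows=[]
        for j in range(i+1,min(i+9,len(T))):
            r=np.r_[(T[i][1].inv()*T[j][1]).as_rotvec()/(np.pi/2),T[i][1].inv().apply(T[j][0]-T[i][0])/.1]
            if np.abs(r).max()>1: break
            rows.append(np.r_[r,grip])
        print(np.round(np.concatenate(rows),2).tolist()); i+=len(rows)
E
python3 - <<'E'
from jpath import *
q0=np.array(s["q"])
q1=np.array([-.43,.36,-.23,-1.45,-1.09,-2.65]); C=np.array([.26,-.01,-.75,.27,-.44,-.22])
g=np.array(s["eef_pos"]); 
for mid in([.55,-.10,.25],[.60,-.15,.25],[.55,-.15,.22]):
    cpath(q0,[q1],[[.62,-.08,.25]],.5); break
print("via C")
cpath(q0,[C,q1],[[.55,-.1,.24],[.62,-.08,.25]],.5)
E
```

```text
rows 33 margin 0.03 max dq/row 0.13 end [-0.6   0.32 -0.2  -1.34 -1.25 -2.7 ]
[-0.02, 0.02, 0.09, 0.01, 0.01, 0.01, 0.5, -0.03, 0.03, 0.19, 0.02, 0.02, 0.01, 0.5, -0.05, 0.04, 0.28, 0.03, 0.03, 0.02, 0.5, -0.07, 0.06, 0.38, 0.04, 0.03, 0.03, 0.5, -0.08, 0.07, 0.47, 0.05, 0.04, 0.03, 0.5, -0.1, 0.09, 0.57, 0.06, 0.05, 0.04, 0.5, -0.12, 0.1, 0.66, 0.07, 0.06, 0.05, 0.5, -0.13, 0.11, 0.76, 0.08, 0.07, 0.05, 0.5]
[-0.02, 0.01, 0.09, 0.01, -0.01, 0.01, 0.5, -0.04, 0.03, 0.19, 0.02, -0.01, 0.02, 0.5, -0.06, 0.04, 0.28, 0.03, -0.02, 0.03, 0.5, -0.08, 0.05, 0.38, 0.04, -0.03, 0.04, 0.5, -0.1, 0.06, 0.47, 0.05, -0.04, 0.04, 0.5, -0.13, 0.08, 0.56, 0.06, -0.04, 0.05, 0.5, -0.15, 0.09, 0.66, 0.07, -0.05, 0.06, 0.5, -0.18, 0.1, 0.75, 0.08, -0.06, 0.07, 0.5]
[-0.03, 0.02, 0.09, -0.0, -0.01, 0.01, 0.5, -0.06, 0.04, 0.18, -0.01, -0.03, 0.01, 0.5, -0.09, 0.05, 0.27, -0.01, -0.04, 0.02, 0.5, -0.12, 0.08, 0.36, -0.02, -0.06, 0.03, 0.5, -0.15, 0.1, 0.45, -0.02, -0.07, 0.03, 0.5, -0.19, 0.12, 0.54, -0.03, -0.09, 0.04, 0.5, -0.23, 0.15, 0.62, -0.03, -0.1, 0.05, 0.5, -0.27, 0.18, 0.71, -0.03, -0.12, 0.05,
[... 1209 characters left out ...]
-0.03, 0.0, 0.0, 0.5, -0.05, -0.0, 0.19, -0.05, 0.0, 0.01, 0.5, -0.08, -0.01, 0.29, -0.08, 0.0, 0.01, 0.5, -0.1, -0.01, 0.38, -0.1, 0.0, 0.02, 0.5, -0.13, -0.0, 0.48, -0.13, 0.01, 0.02, 0.5, -0.17, -0.0, 0.57, -0.15, 0.01, 0.02, 0.5, -0.2, 0.0, 0.66, -0.18, 0.01, 0.03, 0.5, -0.24, 0.01, 0.76, -0.2, 0.01, 0.03, 0.5]
[-0.03, 0.01, 0.09, -0.01, 0.02, 0.01, 0.5, -0.07, 0.03, 0.18, -0.02, 0.04, 0.02, 0.5, -0.1, 0.05, 0.28, -0.03, 0.06, 0.03, 0.5, -0.13, 0.07, 0.37, -0.04, 0.09, 0.04, 0.5, -0.17, 0.1, 0.46, -0.04, 0.11, 0.05, 0.5, -0.2, 0.13, 0.54, -0.05, 0.13, 0.06, 0.5, -0.24, 0.16, 0.63, -0.06, 0.15, 0.07, 0.5, -0.27, 0.2, 0.71, -0.07, 0.17, 0.08, 0.5]
[-0.02, 0.04, 0.09, 0.01, 0.01, 0.02, 0.5]
```

Emit:
arm_command --series '[-0.07,0.06,0.38,0.04,0.03,0.03,0.5,-0.07,0.06,0.38,0.04,0.03,0.03,0.5,-0.07,0.06,0.38,0.04,0.03,0.03,0.5,-0.07,0.06,0.38,0.04,0.03,0.03,0.5,-0.13,0.11,0.76,0.08,0.07,0.05,0.5,-0.13,0.11,0.76,0.08,0.07,0.05,0.5,-0.13,0.11,0.76,0.08,0.07,0.05,0.5,-0.13,0.11,0.76,0.08,0.07,0.05,0.5]'

```text
t: 7.15
eef_pos: [0.613, -0.0428, 0.2632]
ee_rot: [-2.558, -0.06, -2.097]
force: [0.3, -0.0, -0.8]
width: 0.0577
gripper_force: 25.0
```

Emit:
arm_command --series '[-0.08,0.05,0.38,0.04,-0.03,0.04,0.5,-0.08,0.05,0.38,0.04,-0.03,0.04,0.5,-0.08,0.05,0.38,0.04,-0.03,0.04,0.5,-0.08,0.05,0.38,0.04,-0.03,0.04,0.5,-0.18,0.1,0.75,0.08,-0.06,0.07,0.5,-0.18,0.1,0.75,0.08,-0.06,0.07,0.5,-0.18,0.1,0.75,0.08,-0.06,0.07,0.5,-0.18,0.1,0.75,0.08,-0.06,0.07,0.5]'

```text
t: 8.15
eef_pos: [0.6162, -0.0556, 0.2615]
ee_rot: [-3.0, 0.246, 3.033]
force: [0.2, 0.4, -0.3]
width: 0.0581
gripper_force: 25.0
```

Run:
```python
from jpath import *
print(np.round(s["q"],2),s["eef_pos"],s["width"])
q1=np.array([-.43,.36,-.23,-1.45,-1.09,-2.65])
cpath(np.array(s["q"]),[q1],[[.62,-.08,.25]],.5)
```

```text
[ 0.36  0.13 -0.42  0.31 -0.89 -2.23] [ 0.6161751  -0.05558481  0.26149759] 0.05805813681599033
rows 17 margin 0.29 max dq/row 0.12 end [-0.6   0.32 -0.2  -1.34 -1.25 -2.7 ]
[-0.03, 0.04, 0.08, -0.0, -0.01, 0.01, 0.5, -0.06, 0.08, 0.17, -0.01, -0.03, 0.02, 0.5, -0.09, 0.12, 0.25, -0.01, -0.04, 0.02, 0.5, -0.12, 0.16, 0.33, -0.02, -0.05, 0.03, 0.5, -0.15, 0.2, 0.41, -0.02, -0.07, 0.04, 0.5, -0.18, 0.23, 0.5, -0.02, -0.08, 0.05, 0.5, -0.22, 0.27, 0.58, -0.02, -0.1, 0.06, 0.5, -0.26, 0.31, 0.66, -0.03, -0.11, 0.06, 0.5]
[-0.04, 0.04, 0.08, -0.02, -0.01, -0.0, 0.5, -0.08, 0.08, 0.16, -0.03, -0.01, -0.0, 0.5, -0.12, 0.12, 0.23, -0.05, -0.02, -0.0, 0.5, -0.17, 0.16, 0.31, -0.06, -0.02, -0.0, 0.5, -0.22, 0.21, 0.38, -0.07, -0.03, -0.0, 0.5, -0.27, 0.25, 0.45, -0.09, -0.04, 0.0, 0.5, -0.32, 0.3, 0.51, -0.1, -0.04, 0.0, 0.5, -0.38, 0.35, 0.58, -0.12, -0.05, 0.0, 0.5]
[-0.05, 0.06, 0.06, -0.01, 0.01, -0.01, 0.5]
```

Emit:
arm_command --series '[-0.12,0.16,0.33,-0.02,-0.05,0.03,0.5,-0.12,0.16,0.33,-0.02,-0.05,0.03,0.5,-0.12,0.16,0.33,-0.02,-0.05,0.03,0.5,-0.12,0.16,0.33,-0.02,-0.05,0.03,0.5,-0.26,0.31,0.66,-0.03,-0.11,0.06,0.5,-0.26,0.31,0.66,-0.03,-0.11,0.06,0.5,-0.26,0.31,0.66,-0.03,-0.11,0.06,0.5,-0.26,0.31,0.66,-0.03,-0.11,0.06,0.5]'

```text
t: 9.15
eef_pos: [0.6176, -0.0683, 0.2568]
ee_rot: [2.882, -0.347, 2.045]
force: [0.1, 0.8, -0.7]
width: 0.058
gripper_force: 25.0
```

Emit:
arm_command --series '[-0.17,0.16,0.31,-0.06,-0.02,0,0.5,-0.17,0.16,0.31,-0.06,-0.02,0,0.5,-0.17,0.16,0.31,-0.06,-0.02,0,0.5,-0.17,0.16,0.31,-0.06,-0.02,0,0.5,-0.38,0.35,0.58,-0.12,-0.05,0,0.5,-0.38,0.35,0.58,-0.12,-0.05,0,0.5,-0.38,0.35,0.58,-0.12,-0.05,0,0.5,-0.38,0.35,0.58,-0.12,-0.05,0,0.5]'

```text
t: 10.15
eef_pos: [0.6175, -0.0782, 0.2509]
ee_rot: [3.039, -1.136, 0.98]
force: [0.0, -0.3, -0.8]
width: 0.0582
gripper_force: 25.0
```

Run:
```python
from h import *
print(np.round(arm.get_state()["q"],2),pose()[0])
U=up_R(np.radians(45)); x=plan(([.62,-.08,.24],U)); plan(([.675,.01,.22],U),start=x)
```

```text
[-0.55  0.31 -0.15 -1.24 -1.25 -2.71] [ 0.61750491 -0.07823447  0.25085662]
[-0.05, 0.05, 0.05, -0.1, 0.02, 0.02] rows 0.7
-- at [ 0.618 -0.082  0.241]
[0.0, 0.0, -0.0, 0.08, -0.12, 0.52] rows 0.9
[0.0, 0.0, -0.0, 0.08, -0.12, 0.52] rows 0.9
-- at [0.673 0.008 0.221]
```

Emit:
arm_command --series '[-0.05,0.05,0.05,-0.1,0.02,0.02,0.5,-0.05,0.05,0.05,-0.1,0.02,0.02,0.5]'

```text
t: 10.4
eef_pos: [0.6181, -0.0813, 0.2408]
ee_rot: [3.141, -1.218, 0.787]
force: [-0.2, -0.1, -0.7]
width: 0.0578
gripper_force: 25.0
```

Emit:
arm_command --series '[0,0,0,0.08,-0.12,0.52,0.5,0,0,0,0.16,-0.24,1,0.5,0,0,0,0.16,-0.24,1,0.5,0,0,0,0.16,-0.24,1,0.5]'

```text
t: 10.9
eef_pos: [0.6732, 0.0064, 0.2241]
ee_rot: [3.127, -1.219, 0.803]
force: [-0.2, 0.2, -1.1]
width: 0.0578
gripper_force: 25.0
```

Run:
```python
from h import *
a,b=arm.grab_frame("scene"),arm.grab_frame("top")
cv2.imwrite("pics/v2.png",np.hstack([cv2.resize(a[60:300,280:520],(400,400)),cv2.resize(b[20:260,210:450],(400,400))]))
cv2.imwrite("pics/s2.png",a);cv2.imwrite("pics/t2.png",b)
U=up_R(np.radians(45)); x=plan(([.675,.01,.22],U)); plan(([.675,.01,.087],U),start=x)
```

```text
[0.0, 0.0, 0.0, -0.02, -0.02, 0.03] rows 0.1
-- at [0.673 0.008 0.221]
[-0.0, 0.0, -0.0, -0.62, 0.0, 0.23] rows 1.1
[-0.0, 0.0, -0.0, -0.62, 0.0, 0.23] rows 1.1
-- at [0.673 0.008 0.088]
```

View pics/v2.png

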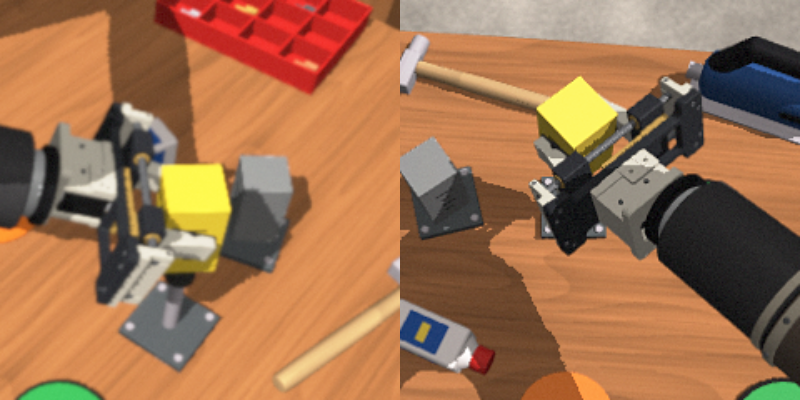

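The left half (scene) shows the cup upright, closed bottom up, above the free peg. The right half (top) shows the whole closed face centred near pixel (317,91), with the grey cup clear of the gripper. I'll check its position from that face.

Run:
```python
from h import *
p,R=pose(); g=p+.003*R.as_matrix()[:,2]; print("grip",g)
for n,f,b,v in(("top","t2",(280,50,350,125),200),("scene","s2",(370,150,425,190),225)):
    im=cv2.imread(f"pics/{f}.png"); c=blob(mask(im,(20,120,v),(35,255,255),b)); print(n,rect(arm.camera_model(n),c,g[2]+.042))
```

```text
grip [0.6750921  0.00729439 0.22299757]
top ((676.8696899414062, 9.03458023071289), (59.45964813232422, 57.32415771484375), 45.81676483154297)
scene ((678.0763549804688, 8.493354797363281), (58.47233200073242, 63.795833587646484), 45.44796371459961)
```

Emit:
arm_command --series '[0,0,0,-0.22,0,0.08,0.5,0,0,0,-0.44,0,0.16,0.5,0,0,0,-0.66,0,0.24,0.5,0,0,0,-0.66,0,0.24,0.5]'

```text
t: 11.5
eef_pos: [0.6724, 0.0044, 0.1514]
ee_rot: [-3.138, -1.219, 0.78]
force: [0.3, 0.0, -1.1]
width: 0.0578
gripper_force: 25.0
```

Emit:
arm_command --series '[0,0,0,-0.2,0,0.07,0.5,0,0,0,-0.36,0,0.13,0.5,0,0,0,-0.54,0,0.2,0.5,0,0,0,-0.54,0,0.2,0.5]'

```text
t: 12.0
eef_pos: [0.6732, 0.0049, 0.0954]
ee_rot: [3.14, -1.22, 0.785]
force: [0.8, -0.3, -0.3]
width: 0.0578
gripper_force: 25.0
```

Run:
```python
from h import *
p,R=pose(); g=p+.003*R.as_matrix()[:,2]; print("grip",g,arm.get_state()["force"])
```

```text
grip [0.67521093 0.00686019 0.09432524] [ 0.82060376 -0.29573824 -0.26462572]
```

Emit:
arm_command --series '[0,0,0,-0.03,0,0.01,0.5,0,0,0,-0.05,0,0.02,0.5,0,0,0,-0.05,0,0.02,0.5]'

```text
t: 12.38
eef_pos: [0.6735, 0.0056, 0.0907]
ee_rot: [3.136, -1.221, 0.79]
force: [-0.9, -0.4, -1.2]
width: 0.058
gripper_force: 25.0
```

Emit:
arm_command --series '[0,0,0,-0.02,0,0.007,0.5,0,0,0,-0.02,0,0.007,0.5,0,0,0,-0.02,0,0.007,0.5]'

```text
t: 12.75
eef_pos: [0.6734, 0.0056, 0.0881]
ee_rot: [3.138, -1.221, 0.788]
force: [0.1, 0.6, -0.6]
width: 0.0579
gripper_force: 25.0
```

Grip height is about 87 mm and there's no contact yet, so I'll go down in small steps.

Emit:
arm_command --series '[0,0,0,-0.015,0,0.005,0.5,0,0,0,-0.015,0,0.005,0.5,0,0,0,-0.015,0,0.005,0.5]'

```text
t: 13.12
eef_pos: [0.6737, 0.0058, 0.0879]
ee_rot: [3.135, -1.224, 0.791]
force: [-2.5, -1.9, 6.5]
width: 0.0579
gripper_force: 25.0
```

Emit:
arm_command --series '[0,0,0,-0.01,0,0.003,0.5,0,0,0,-0.01,0,0.003,0.5,0,0,0,-0.01,0,0.003,0.5]'

```text
t: 13.5
eef_pos: [0.6738, 0.0058, 0.0879]
ee_rot: [3.133, -1.225, 0.793]
force: [-4.1, -2.7, 11.0]
width: 0.0581
gripper_force: 25.0
```

Emit:
arm_command --series '[0,0,0,0.01,0,-0.003,1,0,0,0,0.01,0,-0.003,1,0,0,0,0.01,0,-0.003,1,0,0,0,0.01,0,-0.003,1,0,0,0,-0.1,0,-0.3,1,0,0,0,-0.3,0,-0.9,1,0,0,0,-0.3,0,-0.9,1]'

```text
t: 14.38
eef_pos: [0.6044, -0.0642, 0.0876]
ee_rot: [3.14, -1.22, 0.783]
force: [1.1, -0.1, -0.0]
width: 0.0876
gripper_force: 0.0
```

Emit:
arm_command --series '[0,0,0,0,0,-0.5,1,0,0,0,0,0,-0.9,1,0,0,0,0,0,-0.9,1]'

```text
t: 14.75
eef_pos: [0.5459, -0.123, 0.1198]
ee_rot: [3.132, -1.221, 0.791]
force: [0.5, -0.5, -0.4]
width: 0.0878
gripper_force: 0.0
```

Run:
```python
from jpath import *
a,b=arm.grab_frame("scene"),arm.grab_frame("top")
cv2.imwrite("pics/v3.png",np.hstack([cv2.resize(a[60:300,280:520],(400,400)),cv2.resize(b[50:290,190:430],(400,400))]))
for z in(.129,):
  for n,im,bx,v in(("top",b,(280,90,350,160),200),("scene",a,(365,180,425,225),225)):
    c=blob(mask(im,(20,120,v),(35,255,255),bx)); print(n,rect(arm.camera_model(n),c,z))
g=BOT+.06*BC
print("now",np.round(s["q"],2),s["eef_pos"])
for t in(20,0):
  for q in best(np.r_[g,.15],grasp_R(BC,t)): print("pre",t,np.round(q,2))
for az in range(-180,180,20):
    for q in best(np.r_[MAT,.064],up_R(np.radians(az),20)):
        print("mat",az,np.round(q,2),"margin %.2f"%np.minimum(q-LO,HI-q).min(),"back",np.round(wrist(q)[0],2),"wrist",np.round(wrist(q)[1],2))
```

```text
top ((677.34716796875, 8.518577575683594), (58.10354995727539, 57.83689880371094), 45.54828643798828)
scene ((668.125244140625, 18.11635398864746), (59.57571029663086, 35.59870147705078), 42.665260314941406)
now [-0.77  0.54 -0.32 -1.35 -1.3  -2.31] [ 0.54592422 -0.12297895  0.11979057]
pre 20 [ 0.57  0.08 -0.51 -0.33 -0.73 -0.69]
pre 0 [ 0.75  0.16 -0.49 -0.   -0.92 -1.08]
mat -180 [ 0.01  1.26  0.85 -0.02 -2.39 -1.59] margin 0.40 back [ 1.01 -0.18  0.19] wrist [1.01 0.01 0.19]
mat -160 [ 0.13  1.18  0.56  0.25 -2.15 -1.35] margin 0.69 back [ 0.99 -0.06  0.19] wrist [0.94 0.12 0.15]
mat -140 [ 0.23  1.08  0.24  0.46 -1.88 -1.25] margin 1.01 back [0.93 0.04 0.19] wrist [0.83 0.19 0.13]
mat -120 [ 0.31  0.96 -0.11  0.68 -1.61 -1.24] margin 0.91 back [0.84 0.11 0.19] wrist [0.69 0.22 0.13]
mat -100 [ 0.35  0.84 -0.46  0.98 -1.37 -1.33] margin 0.56 back [0.73 0.15 0.19] wrist [0.55 0.2  0.14]
mat -80 [ 0.28  0.73 -0.78  1.44 -1.23 -1.51] margin 0.23 back [0.61 0.15 0.19] wrist [0.42 0.12 0.17]
mat -20 [-0.7   0.71 -0.91 -2.79 -1.26 -1.55] margin 0.11 back [ 0.36 -0.06  0.19] wrist [ 0.2
[... 289 characters left out ...]
ck [ 0.41 -0.39  0.19] wrist [ 0.54 -0.47  0.32]
mat 60 [-0.65  0.79  0.12 -1.22 -1.45 -2.47] margin 0.56 back [ 0.5  -0.47  0.19] wrist [ 0.63 -0.48  0.33]
mat 80 [-0.57  0.9   0.37 -1.06 -1.71 -2.5 ] margin 0.53 back [ 0.61 -0.51  0.19] wrist [ 0.74 -0.48  0.33]
mat 100 [-0.48  1.01  0.61 -0.95 -1.98 -2.49] margin 0.54 back [ 0.73 -0.51  0.19] wrist [ 0.84 -0.44  0.33]
mat 120 [-0.37  1.12  0.84 -0.83 -2.23 -2.43] margin 0.41 back [ 0.84 -0.47  0.19] wrist [ 0.92 -0.36  0.32]
mat 140 [-0.25  1.21  1.   -0.67 -2.43 -2.27] margin 0.25 back [ 0.93 -0.39  0.19] wrist [ 0.99 -0.25  0.3 ]
mat 160 [-0.11  1.27  1.03 -0.38 -2.51 -1.96] margin 0.22 back [ 0.99 -0.29  0.19] wrist [ 1.02 -0.12  0.26]
```

View pics/v3.png

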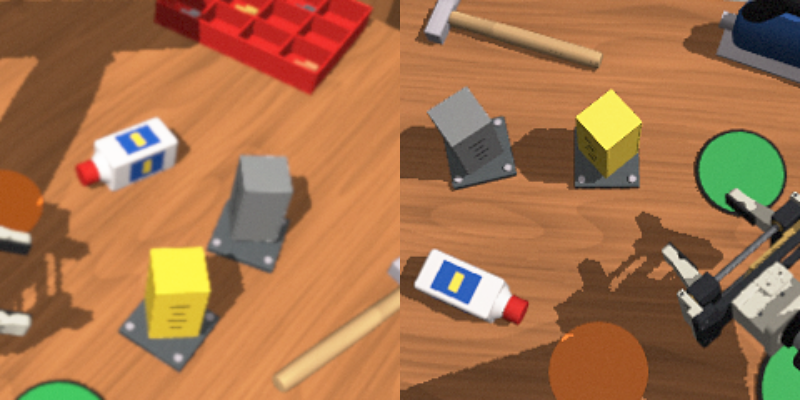

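The picture shows the yellow cup hung square on the free peg, and the grey cup is untouched. The closed face measures 58.1 x 57.8 mm at z = 0.129, so the cup is fully home. The bottle is next.

Run:
```python
from jpath import *
t=arm.camera_model("top")
print("vise left edge if z=.12/.06",np.round(plane(t,[[527,237],[527,290]],.12),2).tolist(),np.round(plane(t,[[527,237],[527,290]],.06),2).tolist())
g=BOT+.06*BC; q1=best(np.r_[g,.13],grasp_R(BC,20))[0]
cpath(np.array(s["q"]),[np.array(s["q"]),q1],[[.54,-.10,.22],np.r_[g,.16]],1.,step=10)
U=up_R(np.radians(20)); Q=best(np.r_[MAT,.16],U); print(np.round(Q,2))
```

```text
vise left edge if z=.12/.06 [[0.48, -0.42, 0.12], [0.37, -0.42, 0.12]] [[0.49, -0.46, 0.06], [0.38, -0.45, 0.06]]
rows 24 margin 0.48 max dq/row 0.10 end [ 0.57  0.07 -0.5  -0.32 -0.75 -0.7 ]
[0.0, 0.0, 0.0, 0.35, -0.08, -0.09, 1.0, 0.0, 0.0, 0.0, 0.7, -0.15, -0.18, 1.0]
[0.0, 0.0, 0.0, 0.35, -0.08, -0.09, 1.0, 0.05, -0.03, -0.09, 0.35, -0.19, -0.02, 1.0, 0.1, -0.06, -0.18, 0.35, -0.3, 0.06, 1.0, 0.15, -0.09, -0.27, 0.34, -0.42, 0.13, 1.0, 0.2, -0.1, -0.36, 0.34, -0.53, 0.21, 1.0, 0.26, -0.12, -0.46, 0.34, -0.64, 0.28, 1.0, 0.31, -0.12, -0.55, 0.34, -0.76, 0.36, 1.0, 0.36, -0.13, -0.65, 0.34, -0.87, 0.44, 1.0]
[0.04, -0.0, -0.1, 0.09, -0.01, 0.1, 1.0, 0.08, -0.0, -0.2, 0.18, -0.01, 0.21, 1.0, 0.12, -0.0, -0.3, 0.27, -0.02, 0.31, 1.0, 0.15, 0.0, -0.4, 0.36, -0.03, 0.42, 1.0, 0.18, 0.01, -0.5, 0.45, -0.04, 0.52, 1.0, 0.21, 0.02, -0.61, 0.53, -0.05, 0.63, 1.0, 0.24, 0.03, -0.71, 0.62, -0.05, 0.73, 1.0, 0.27, 0.04, -0.81, 0.71, -0.06, 0.84, 1.0]
[0.02, 0.0, -0.11, 0.01, 0.11, 0.08, 1.0, 0.04, 0.01, -0.21, 0.01, 0.22, 0.17, 1.0, 0.06, 0.01, -0.32, 0.02, 0.33, 0.25, 1.0, 0.08, 0.01, -0.42, 0.02, 0.44, 0.33, 1.0, 0.09, 0.02, -0.53, 0.03, 0.55, 0.42, 1.0, 0.11, 0.02, -0.64, 0.04, 0.66, 0.5, 1.0]
[[-0.72  0.43 -0.32 -1.64 -0.97 -2.45]]
```

Emit:
arm_command --series '[0,0,0,0.35,-0.08,-0.09,1,0,0,0,0.7,-0.15,-0.18,1,0,0,0,0.7,-0.15,-0.18,1]'

```text
t: 15.22
eef_pos: [0.5416, -0.1043, 0.1934]
ee_rot: [3.124, -1.222, 0.802]
force: [0.3, 0.4, -0.2]
width: 0.0881
gripper_force: 0.0
```

Emit:
arm_command --series '[0,0,0,0.35,-0.08,-0.09,1,0.05,-0.03,-0.09,0.35,-0.19,-0.02,1,0.1,-0.06,-0.18,0.35,-0.3,0.06,1,0.15,-0.09,-0.27,0.34,-0.42,0.13,1,0.2,-0.1,-0.36,0.34,-0.53,0.21,1,0.26,-0.12,-0.46,0.34,-0.64,0.28,1,0.31,-0.12,-0.55,0.34,-0.76,0.36,1,0.36,-0.13,-0.65,0.34,-0.87,0.44,1]'

```text
t: 16.23
eef_pos: [0.5167, -0.0051, 0.2059]
ee_rot: [2.49, -0.545, 2.258]
force: [-0.2, 0.5, -0.3]
width: 0.0878
gripper_force: 0.0
```

Emit:
arm_command --series '[0.04,0,-0.1,0.09,-0.01,0.1,1,0.08,0,-0.2,0.18,-0.01,0.21,1,0.12,0,-0.3,0.27,-0.02,0.31,1,0.15,0,-0.4,0.36,-0.03,0.42,1,0.18,0.01,-0.5,0.45,-0.04,0.52,1,0.21,0.02,-0.61,0.53,-0.05,0.63,1,0.24,0.03,-0.71,0.62,-0.05,0.73,1,0.27,0.04,-0.81,0.71,-0.06,0.84,1]'

```text
t: 17.23
eef_pos: [0.4909, 0.0996, 0.1829]
ee_rot: [2.708, 0.128, -2.904]
force: [-0.3, -0.1, -0.3]
width: 0.0877
gripper_force: 0.0
```

Emit:
arm_command --series '[0.02,0,-0.11,0.01,0.11,0.08,1,0.04,0.01,-0.21,0.01,0.22,0.17,1,0.06,0.01,-0.32,0.02,0.33,0.25,1,0.08,0.01,-0.42,0.02,0.44,0.33,1,0.09,0.02,-0.53,0.03,0.55,0.42,1,0.11,0.02,-0.64,0.04,0.66,0.5,1,0.11,0.02,-0.64,0.04,0.66,0.5,1]'

```text
t: 18.1
eef_pos: [0.4694, 0.1778, 0.165]
ee_rot: [-3.138, 0.327, -1.893]
force: [0.1, -0.8, -0.7]
width: 0.0875
gripper_force: 0.0
```

Run:
```python
from h import *
cv2.imwrite("pics/w2.png",arm.grab_frame("wrist")); print(np.round(arm.get_state()["q"],2),pose()[0],arm.get_state()["t"])
g=BOT+.06*BC
R=grasp_R(BC); x=plan((np.r_[g,.13],R)); plan((np.r_[g,.029],R),start=x)
```

```text
[ 0.59  0.06 -0.51 -0.29 -0.75 -0.73] [0.46989126 0.17746363 0.16533384] 18.15
[-0.0, -0.01, 0.01, 0.14, -0.03, 0.3] rows 0.5
-- at [0.472 0.173 0.133]
[-0.0, 0.0, 0.0, 0.17, 0.0, 0.47] rows 0.8
[-0.0, 0.0, 0.0, 0.17, 0.0, 0.47] rows 0.8
-- at [0.472 0.173 0.032]
```

View pics/w2.png

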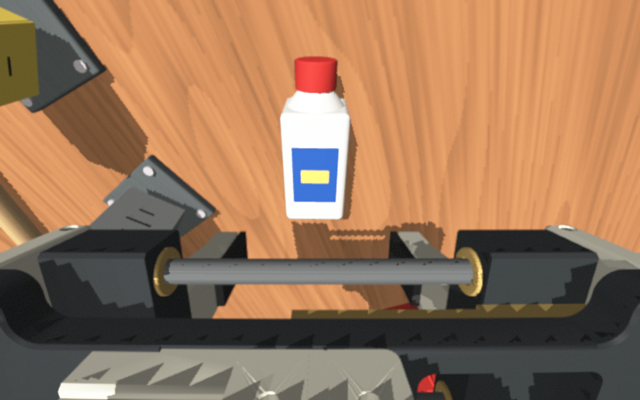

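The wrist picture shows the bottle centred between the fingers (315,160), cap up the picture at (316,73), and nothing in the way.

Emit:
arm_command --series '[0,-0.01,0.01,0.14,-0.03,0.3,1,0,-0.01,0.01,0.31,-0.03,0.77,1,0,-0.01,0.01,0.31,-0.03,0.77,1]'

```text
t: 18.52
eef_pos: [0.471, 0.1698, 0.0801]
ee_rot: [3.135, 0.339, -1.918]
force: [0.2, 1.0, 0.6]
width: 0.088
gripper_force: 0.0
```

Emit:
arm_command --series '[0,0,0,0.17,0,0.47,1,0,0,0,0.17,0,0.47,1,0,0,0,0.17,0,0.47,0.5,0,0,0,0.17,0,0.47,0.5,0,0,0,0.17,0,0.47,0.5,0,0,0,0.17,0,0.47,0.5,0,0,0,0.17,0,0.47,0.5,0,0,0,0.17,0,0.47,0.5]' --force 40

```text
t: 19.52
eef_pos: [0.4727, 0.1714, 0.0345]
ee_rot: [-3.141, 0.345, -1.911]
force: [-4.6, -0.3, 10.7]
width: 0.0557
gripper_force: 40.0
```

Emit:
arm_command --series '[0,0,0,-0.13,0,-0.38,0.5,0,0,0,-0.29,0,-0.85,0.5,0,0,0,-0.29,0,-0.85,0.5]'

```text
t: 19.9
eef_pos: [0.4739, 0.1705, 0.1271]
ee_rot: [-3.136, 0.349, -1.909]
force: [-0.1, -0.5, -3.9]
width: 0.0561
gripper_force: 40.0
```

Emit:
arm_command --series '[0,0,0,-0.13,0,-0.38,0.5,0,0,0,-0.32,0,-0.94,0.5,0,0,0,-0.32,0,-0.94,0.5]'

```text
t: 20.27
eef_pos: [0.4734, 0.169, 0.2264]
ee_rot: [-3.136, 0.35, -1.91]
force: [-0.1, -0.6, -5.0]
width: 0.0556
gripper_force: 40.0
```

Run:
```python
from jpath import *
print(s["eef_pos"],s["width"],s["force"],np.round(s["q"],2))
q1=best(np.r_[MAT,.22],up_R(np.radians(20)))[0]; print(np.round(q1,2))
q0=np.array(s["q"])
for m in([.50,0,.25],):
    cpath(q0,[q0+(q1-q0)*.5,q1],[m,[.62,-.17,.23]],.5,step=10)
```

```text
[0.47344995 0.16898239 0.2263904 ] 0.05559775465151417 [-0.05104674 -0.60407899 -4.9529323 ] [ 0.57 -0.01 -0.44 -0.27 -0.88 -0.76]
[-0.69  0.32 -0.29 -1.56 -0.94 -2.63]
rows 23 margin 0.41 max dq/row 0.09 end [-0.74  0.25 -0.36 -1.54 -0.98 -2.62]
[-0.01, -0.01, 0.1, 0.11, -0.07, -0.06, 0.5, -0.02, -0.03, 0.21, 0.22, -0.14, -0.13, 0.5, -0.03, -0.05, 0.31, 0.32, -0.21, -0.19, 0.5, -0.05, -0.06, 0.41, 0.43, -0.28, -0.25, 0.5, -0.06, -0.08, 0.51, 0.54, -0.35, -0.31, 0.5, -0.08, -0.1, 0.61, 0.65, -0.42, -0.38, 0.5, -0.09, -0.12, 0.72, 0.76, -0.48, -0.44, 0.5, -0.11, -0.14, 0.82, 0.86, -0.55, -0.5, 0.5]
[-0.02, -0.02, 0.1, -0.04, -0.1, -0.09, 0.5, -0.04, -0.04, 0.2, -0.08, -0.21, -0.18, 0.5, -0.07, -0.05, 0.3, -0.12, -0.31, -0.27, 0.5, -0.1, -0.07, 0.4, -0.16, -0.41, -0.35, 0.5, -0.13, -0.09, 0.5, -0.28, -0.55, -0.4, 0.5, -0.17, -0.1, 0.6, -0.4, -0.69, -0.45, 0.5, -0.21, -0.12, 0.71, -0.52, -0.83, -0.5, 0.5, -0.25, -0.13, 0.8, -0.64, -0.97, -0.54, 0.5]
[-0.04, -0.0, 0.1, -0.16, 0.09, -0.02, 0.5, -0.09, -0.01, 0.2, -0.33, 0.18, -0.05, 0.5, -0.13, -0.0, 0.3, -0.49, 0.27, -0.07, 0.5, -0.18, 0.0, 0.4, -0.66, 0.36, -0.09, 0.5, -0.23, 0.01, 0.49, -0.82, 0.44, -0.12, 0.5, -0.29, 0.03, 0.59, -0.99, 0.53, -0.14, 0.5]
[-0.05, 0.02, 0.1, -0.03, 0.18, 0.04, 0.5]
```

Emit:
arm_command --series '[-0.01,-0.01,0.1,0.11,-0.07,-0.06,0.5,-0.02,-0.03,0.21,0.22,-0.14,-0.13,0.5,-0.03,-0.05,0.31,0.32,-0.21,-0.19,0.5,-0.05,-0.06,0.41,0.43,-0.28,-0.25,0.5,-0.06,-0.08,0.51,0.54,-0.35,-0.31,0.5,-0.08,-0.1,0.61,0.65,-0.42,-0.38,0.5,-0.09,-0.12,0.72,0.76,-0.48,-0.44,0.5,-0.11,-0.14,0.82,0.86,-0.55,-0.5,0.5]'

```text
t: 21.28
eef_pos: [0.4899, 0.0573, 0.2385]
ee_rot: [2.552, 0.146, 3.025]
force: [-0.4, 0.9, -3.0]
width: 0.0558
gripper_force: 40.0
```

Emit:
arm_command --series '[-0.02,-0.02,0.1,-0.04,-0.1,-0.09,0.5,-0.04,-0.04,0.2,-0.08,-0.21,-0.18,0.5,-0.07,-0.05,0.3,-0.12,-0.31,-0.27,0.5,-0.1,-0.07,0.4,-0.16,-0.41,-0.35,0.5,-0.13,-0.09,0.5,-0.28,-0.55,-0.4,0.5,-0.17,-0.1,0.6,-0.4,-0.69,-0.45,0.5,-0.21,-0.12,0.71,-0.52,-0.83,-0.5,0.5,-0.25,-0.13,0.8,-0.64,-0.97,-0.54,0.5]'

```text
t: 22.28
eef_pos: [0.5423, -0.0601, 0.2391]
ee_rot: [2.363, -0.562, 1.924]
force: [-0.2, 0.2, -4.0]
width: 0.056
gripper_force: 40.0
```

Emit:
arm_command --series '[-0.04,0,0.1,-0.16,0.09,-0.02,0.5,-0.09,-0.01,0.2,-0.33,0.18,-0.05,0.5,-0.13,0,0.3,-0.49,0.27,-0.07,0.5,-0.18,0,0.4,-0.66,0.36,-0.09,0.5,-0.23,0.01,0.49,-0.82,0.44,-0.12,0.5,-0.29,0.03,0.59,-0.99,0.53,-0.14,0.5,-0.29,0.03,0.59,-0.99,0.53,-0.14,0.5]'

```text
t: 23.15
eef_pos: [0.6059, -0.1523, 0.2258]
ee_rot: [2.875, -1.154, 0.715]
force: [-0.1, -0.0, -3.7]
width: 0.0558
gripper_force: 40.0
```

Run:
```python
from h import *
print(np.round(arm.get_state()["q"],2),pose()[0])
U=up_R(np.radians(20)); x=plan((np.r_[MAT,.17],U))
```

```text
[-0.7   0.24 -0.36 -1.45 -0.99 -2.56] [ 0.60588707 -0.1522506   0.22583976]
[-0.05, 0.03, 0.09, -0.38, 0.47, 0.64] rows 1.4
-- at [ 0.669 -0.18   0.171]
```

Emit:
arm_command --series '[-0.02,0.01,0.04,-0.19,0.23,0.32,0.5,-0.05,0.03,0.09,-0.38,0.47,0.64,0.5,-0.05,0.03,0.09,-0.38,0.47,0.64,0.5,-0.05,0.03,0.09,-0.38,0.47,0.64,0.5]'

```text
t: 23.65
eef_pos: [0.6703, -0.1784, 0.1742]
ee_rot: [3.115, -1.224, 0.376]
force: [-0.1, 0.8, -3.5]
width: 0.0557
gripper_force: 40.0
```

Run:
```python
from h import *
p,R=pose(); print(p,p+.003*R.as_matrix()[:,2],arm.get_state()["force"])
a,b=arm.grab_frame("scene"),arm.grab_frame("top")
cv2.imwrite("pics/v4.png",np.hstack([cv2.resize(a[160:400,200:440],(400,400)),cv2.resize(b[50:290,300:540],(400,400))]))
U=up_R(np.radians(20)); x=plan((np.r_[MAT,.17],U)); plan((np.r_[MAT,.068],U),start=x)
```

```text
[ 0.67031535 -0.17843602  0.17417178] [ 0.67296755 -0.17747479  0.17315107] [-0.10159455  0.82277433 -3.45796382]
[0.0, -0.0, 0.01, -0.05, 0.01, -0.0] rows 0.1
-- at [ 0.669 -0.18   0.171]
[-0.0, 0.0, 0.0, -0.48, 0.0, 0.17] rows 0.8
[-0.0, 0.0, 0.0, -0.48, 0.0, 0.17] rows 0.8
-- at [ 0.669 -0.18   0.069]
```

View pics/v4.png

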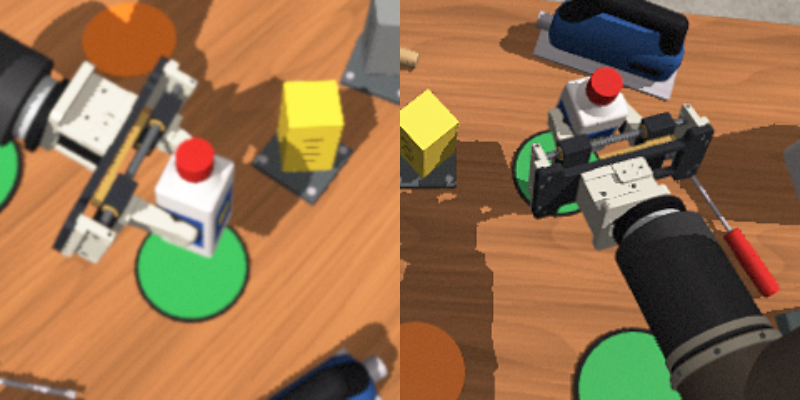

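The left half (scene) shows the bottle upright over the small green mat, cap up at (195,160). The right half (top) shows the hung cup undisturbed. Now I'll lower it.

Emit:
arm_command --series '[0,0,0,-0.2,0,0.07,0.5,0,0,0.01,-0.4,0,0.14,0.5,0,0,0.01,-0.6,0.01,0.2,0.5,0,0,0.01,-0.8,0.01,0.27,0.5,0,0,0.01,-0.93,0.01,0.32,0.5,0,0,0.01,-0.93,0.01,0.32,0.5,0,0,0.01,-0.93,0.01,0.32,0.5]'

```text
t: 24.62
eef_pos: [0.6705, -0.1814, 0.0779]
ee_rot: [-3.126, -1.226, 0.328]
force: [0.0, -0.6, -2.9]
width: 0.0556
gripper_force: 40.0
```

Emit:
arm_command --series '[0,0,0,-0.03,0,0.01,0.5,0,0,0,-0.06,0,0.02,0.5,0,0,0,-0.06,0,0.02,0.5]'

```text
t: 25.0
eef_pos: [0.6699, -0.1812, 0.0702]
ee_rot: [-3.12, -1.225, 0.323]
force: [-0.4, -0.1, -3.4]
width: 0.0556
gripper_force: 40.0
```

Emit:
arm_command --series '[0,0,0,-0.02,0,0.007,0.5,0,0,0,-0.02,0,0.007,0.5,0,0,0,-0.02,0,0.007,0.5]'

```text
t: 25.38
eef_pos: [0.67, -0.1813, 0.0682]
ee_rot: [-3.121, -1.225, 0.324]
force: [-0.1, -0.5, -3.1]
width: 0.0558
gripper_force: 40.0
```

Emit:
arm_command --series '[0,0,0,-0.015,0,0.005,0.5,0,0,0,-0.015,0,0.005,0.5,0,0,0,-0.015,0,0.005,0.5]'

```text
t: 25.75
eef_pos: [0.6701, -0.1813, 0.0669]
ee_rot: [-3.122, -1.226, 0.324]
force: [-0.4, 1.1, -1.7]
width: 0.0556
gripper_force: 40.0
```

Run:
```python
from h import *
p,R=pose(); print(p+.003*R.as_matrix()[:,2],arm.get_state()["force"]); t=np.radians(20)
print("bottle axis",R.apply([np.cos(t),0,-np.sin(t)]))
```

```text
[ 0.67273743 -0.18030266  0.06588308] [-0.35090241  1.06757033 -1.73730377]
bottle axis [-0.00168772 -0.00770991  0.99996885]
```

Upright to within 0.5°, and contact is just beginning.

Emit:
arm_command --series '[0,0,0,-0.015,0,0.005,0.5,0,0,0,-0.015,0,0.005,0.5,0,0,0,-0.015,0,0.005,0.5]'

```text
t: 26.12
eef_pos: [0.6702, -0.1812, 0.0668]
ee_rot: [-3.124, -1.228, 0.327]
force: [-3.7, -0.4, 7.1]
width: 0.0556
gripper_force: 40.0
```

Emit:
arm_command --series '[0,0,0,-0.01,0,0.003,0.5,0,0,0,-0.01,0,0.003,0.5]'

```text
t: 26.38
eef_pos: [0.6703, -0.1812, 0.0668]
ee_rot: [-3.126, -1.23, 0.329]
force: [-6.0, -1.3, 12.3]
width: 0.0558
gripper_force: 40.0
```

Emit:
arm_command --series '[0,0,0,0.02,0,-0.007,0.5,0,0,0,0.02,0,-0.007,1,0,0,0,0.02,0,-0.007,1,0,0,0,0.02,0,-0.007,1,0,0,0,0.02,0,-0.007,1,0,0,0,-0.1,0,-0.3,1,0,0,0,-0.3,0,-0.85,1,0,0,0,-0.3,0,-0.85,1]'

```text
t: 27.38
eef_pos: [0.5824, -0.2129, 0.064]
ee_rot: [-3.117, -1.224, 0.317]
force: [1.3, -0.1, -0.3]
width: 0.0878
gripper_force: 0.0
```

Emit:
arm_command --series '[0,0,0,0,0,-0.45,1,0,0,0,0.1,0,-0.9,1,0,0,0,0.1,0,-0.9,1,0,0,0,0.1,0,-0.9,1]'

```text
t: 27.88
eef_pos: [0.5091, -0.2394, 0.1047]
ee_rot: [-3.123, -1.226, 0.325]
force: [0.2, -1.1, 0.4]
width: 0.0877
gripper_force: 0.0
```

Run:
```python
from h import *
print(arm.get_state()["t"],pose()[0],arm.get_state()["force"])
a,b=arm.grab_frame("scene"),arm.grab_frame("top")
cv2.imwrite("pics/v5.png",np.hstack([cv2.resize(a[160:400,200:440],(400,400)),cv2.resize(b[50:290,210:450],(400,400))]))
for n,im,bx in(("top",b,(370,80,430,160)),("scene",a,(285,230,350,300))):
    k=mask(im,(0,150,90),(5,255,255),bx)|mask(im,(172,150,60),(180,255,255),bx); M=cv2.moments(blob(k))
    print(n,"cap",plane(arm.camera_model(n),[[M["m10"]/M["m00"],M["m01"]/M["m00"]]],.138)[0])
```

```text
27.875 [ 0.50905149 -0.23939532  0.10470601] [ 0.20407631 -1.14283335  0.3538557 ]
top cap [ 0.67832315 -0.18025332  0.138     ]
scene cap [ 0.67742694 -0.17795726  0.138     ]
```

View pics/v5.png

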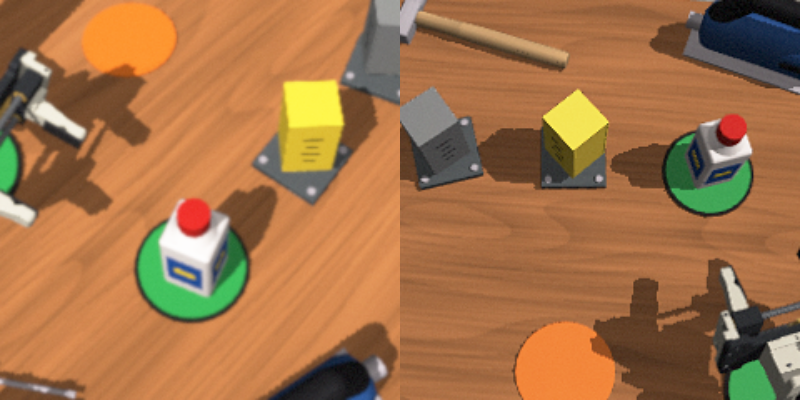

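The picture shows the bottle standing well inside the small green mat, about 6 mm off centre (half-diagonal 40 mm against the mat's 65 mm radius). The cup is still home on its peg, the grey cup is in place, and the gripper is clear of everything.

```bash
python3 -c "
from station import arm
print(arm.job_done())"
```

```text
the job is handed in; nothing more can be done
None
```

The job is handed in after about 28 s on the robot's clock: the bottle stands upright wholly on the small green mat, the yellow cup hangs fully home on the free peg, and the grey cup was left alone.

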